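Dip a bead canister with the gauge rod and present it for reading

TASK

Check the fill of the bead canister: take the gauge rod off its sloping rest by its handle, put it tip first down the open guide tube on the canister's lid until the collar stops on the tube's mouth, and draw it right out again. Then hold the rod level (lying flat in the air), with its tip over the white reading card and some 15 cm above the worktop, and finish there, holding it still in the gripper. Do not knock the timer, vial, cup or bottles out of place.

Things in the scene. Friction and masses are not known exactly. Their poses are not given: they have to be found in the camera images.
- gauge_grip (a point): Middle of the gauge rod's handle, the place to grip. The handle is a flat grey tab 56 mm long (z), 30 mm wide (x), 12 mm thick (y). The whole rod weighs about 70 g and balances about 20 mm on the tip side of the collar's underside. Axes: z runs along the rod from tip to handle, y is the thin direction of the handle tab, x its wide direction. On the rest, y is level and z leans 45 degrees from vertical towards the rest's own +x; the handle is then the upper end.
- gauge_collar (a point): Centre of the underside of the gauge rod's collar (disc 34 mm across, 6 mm thick, on the handle side of this point), 48 mm from gauge_grip towards the tip. Same axes as gauge_grip.
- gauge_tip (a point): Tip of the gauge rod, 85 mm from the collar's underside and 133 mm from gauge_grip along -z. The round steel rod is 8 mm in diameter with a slightly chamfered tip. Same axes as gauge_grip.
- gauge_rest: Fixed rest for the rod: grey foot 110x80x10 mm with an aluminium channel sloping at 45 degrees, 78 mm long, rising towards its +x. Origin on the worktop. The rod lies in the channel, which is open upwards, 1.8 mm free on either side of the rod, with the collar hanging on the channel's upper end; collar underside 105 mm above the worktop. It lifts straight up out of it.
- canister: Fixed bead canister, box 120x120 mm with a 124x124 mm white lid whose top is 77 mm above the worktop, and a clip on two sides. Origin on the worktop under its centre. The lid carries the open steel guide tube (28 mm from the centre along +x) and a low closed black vent cap, 32 mm across and 12 mm high (32 mm along -x).
- tube_mouth (a point): Centre of the upright guide tube's open mouth, 110 mm above the worktop, 33 mm above the lid. Bore 16 mm in diameter, flared to 23 mm over the top 8 mm; 31 mm across outside at the mouth. A tall computer tower stands to the left of the canister, beyond x = 0.47 m and y = 0.11 m. The space below is empty down to 4 mm above the worktop.
- card_centre (a point): Centre of the top of the white reading card, which lies in front of the monitor (screen beyond x = 0.75 m, for y below -0.1 m), a fixed plate 110x110x5 mm flat on the worktop; its x and y axes run along its sides.
- timer: Bystander: small white desk timer, 58x62x18 mm, flat on the worktop. Origin: centre of its underside.
- vial: Bystander: small vial, 24 mm diameter, 45 mm tall. Origin: centre of its underside.
- brown_bottle: Bystander: brown bottle, 48 mm diameter, 104 mm tall. Origin: centre of its underside.
- cup: Bystander: lidded sample cup, 59 mm diameter, 66 mm tall. Origin: centre of its underside.
- white_bottle: Bystander: white bottle, 62 mm diameter, 135 mm tall. Origin: centre of its underside.

How it is judged:
On the way, in this order (a step that is already met when the one before it is completed fails the run):
1. the held rod stands in the guide tube with its collar down on the tube's mouth (horizontal distance between gauge_collar and tube_mouth below 0.008 m and z of gauge_collar in the frame of tube_mouth between -0.004 and 0.004 m and angle between gauge_tip's own z axis and vertical below 0.15 rad and contact force between gauge and canister above 0.2 N and contact force between gauge and the fingers above 1 N), for 0.2 s.
2. the rod is drawn right out of the tube, in the gripper (z of gauge_tip in the frame of tube_mouth above 0.005 m and contact force between gauge and the fingers above 1 N), for 0.1 s.
At the end, for the whole second after the job is handed in: The gripper holds the rod still (under 30 mm/s), level within 0.3 rad, its tip above the reading card (within the card's 110x110 mm outline) and 90 to 220 mm above the worktop; the rod touches neither canister, rest nor card (angle between gauge_tip's own z axis and vertical between 1.27 and 1.87 rad and x of gauge_tip in the frame of card_centre between -0.055 and 0.055 m and y of gauge_tip in the frame of card_centre between -0.055 and 0.055 m and height (world z) of gauge_tip between 0.09 and 0.22 m and contact force between gauge and the fingers above 1 N and contact force between gauge and canister below 0.2 N and contact force between gauge and gauge_rest below 0.2 N and contact force between gauge and card below 0.2 N and linear speed of gauge below 0.03 m/s and angular speed of gauge below 0.15 rad/s); the arm keeps its last pose, push and grip.
It fails at once if the timer, vial, cup or a bottle is moved more than 30 mm (distance of any of timer, vial, brown_bottle, cup, white_bottle from where it was at the start of the episode above 0.03 m).
It also fails if it takes over 48 s, if anything falls off the work surface, if the arm or the gripper's body presses on something with over 40 N, if the wrist force passes 120 N, or if a joint passes its speed limit or range.

ROBOT

A 6-joint arm with a two-finger parallel gripper is mounted at the origin on a cart in front of the work surface, level with it; the furniture and walls round the work are solid. World frame = base frame: x ahead of the robot, y to its left, z up, the work surface at z = 0. Lengths are in m, angles in rad, forces in N, time in s.
With the tool pointing down it reaches from about 0.35 to 0.975 m from the base axis. Payload 4.9 kg.
Tool frame: the origin (TCP) lies midway between the tips of the shut fingers; the grasp point (between the pads) lies 19 mm behind it; z points along the fingers, y is the direction in which the jaws open and shut (so a half turn about z gives the same grasp; the last joint's range is limited). The gripper opens to 85 mm and grips with 20 to 120 N. Pads are 22 mm wide; open, the fingers measure 114 mm over their backs; the gripper's body (76 mm by 85 mm) begins 54 mm behind the grasp point. The pads swing forward as they close: fully open they stand 13 mm farther back than shut.
Start: joints at [1.128, 0.053, 1.613, -0, 1.476, -0.119], TCP at [0.199, 0.593, 0.231] pointing down, gripper open.
Joint ranges: [-3.01, 3.01], [-1.01, 2.22], [0.06, 2.58], [-1.02, 4.17], [0.09, 2.62], [-3.14, 3.14]. Speed limits (rad/s): [2.57, 2.57, 3.14, 3.14, 3.14, 3.14].

INTERFACE

Orientations are given as a rotation vector (axis times angle).
In Python, from station import ctrl gives the robot as it stands.
- The arm moves only by the tool jog_arm, never from a script. Its argument "steps" is a list of rows, each an object of numbers: "dx", "dy", "dz": the shift along the world's x, y, z in units of 60 mm (1.0 is 60 mm); "twist": the turn about the world's z in units of 10 degrees (1.0 is 10 degrees). A call has 1 to 5 rows; each row is the pose to reach, as a shift and turn from the pose measured when the call began; what a row does not reach only later rows make up. A row lasts 1/8 s, in which the tool goes at most 62.5 mm and 10.7 degrees, less where a joint would pass 70% of its speed; a pose out of reach is approached as far as the arm can. A call with a gripper value outside its range is refused whole. "gripper" is the closure in counts, from 0 (fully open) to 255 (shut), set as the call begins (left out, the last holds). The fingers move at their own pace and stop on an object; "newtons" is the grip in N (left out, the last holds). Time passes only in rows, so rows that repeat a pose let the fingers close. It gives the time, the measured TCP pose, the force and the opening at its end, in the units of the state.
- ctrl.get_obs(): the state, without advancing time (a new reading comes with each control period).
- ctrl.get_image(name): name is "side" or "top"; returns a dict with "frame" (400x640x3 uint8, red, green, blue), "range_z" (400x640 float32, m along the optical axis (not along the pixel's ray), 0 where there is no reading), "fx", "fy", "cx", "cy" (pixels), "D" ([k1, k2, p1, p2, k3] as OpenCV has them; the pictures are not rectified), "extrinsics" (4x4, takes a point from camera to world coordinates). Camera axes: x right, y down, z forward; pixel columns grow to the right and rows downward; lengths in m; the calibration is good to about 2 mm. A picture is of the moment at which its call begins.
- ctrl.finish_job(): hands the job in, once; it reports no verdict.
The state is a dict: "t": time; "q": joint angles; "dq": joint speeds; "effort": joint torques, N m; "tool_pos": TCP position; "tool_rot": TCP orientation; "contact_force": force on the tool from outside, world axes, zero at the start; "wrist_torque": the same for the moment, N m; "opening": finger opening in m.
Only numpy, scipy, OpenCV 4.12 (cv2) and the standard library are available. Lean on these libraries where they do the work, as an engineer would, in place of code of your own. Each camera call takes 0.05 s, during which the arm holds its last target.

## Working session

There is one attempt and no reset: what is moved stays moved. The work goes in short steps, Python scripts to look and compute and a tool call to move; the robot and the scene stay as the last step left them, time stands still between calls to the robot, and variables do not carry over. Pictures are saved under pics/ and viewed, and the job is handed in when it is done.

Besides the shell and the picture viewer there is one more tool, called after "Emit:" by a JSON object that holds its "fn" and its "kwargs". jog_arm: Moves the arm, as the interface text tells. Its arguments: {"type":"object","properties":{"steps":{"type":"array"},"gripper":{"type":"number"},"newtons":{"type":"number"}},"required":["steps"]}

```bash
mkdir -p pics; ls; cat > h.py <<'E'
import numpy as np, cv2
from station import ctrl
def snap(n,tag):
    d=ctrl.get_image(n); cv2.imwrite(f'pics/{tag}.png',d['frame'][:,:,::-1]); np.savez(f'pics/{tag}.npz',**{k:np.asarray(v) for k,v in d.items()}); return d
def load(tag): return dict(np.load(f'pics/{tag}.npz'))
def ray(d,uv):
    K=np.array([[d['fx'],0,d['cx']],[0,d['fy'],d['cy']],[0,0,1]],float)
    p=cv2.undistortPoints(np.array(uv,float).reshape(-1,1,2),K,np.array(d['D'],float)).reshape(-1,2)
    E=np.array(d['extrinsics']); v=np.c_[p,np.ones(len(p))]
    return E[:3,3], v@E[:3,:3].T, v
def onz(d,uv,z):
    o,r,_=ray(d,uv); s=(z-o[2])/r[:,2]; return o+r*s[:,None]
def depth(d,uv):
    o,r,_=ray(d,uv); zz=np.array([d['range_z'][int(round(v)),int(round(u))] for u,v in np.reshape(uv,(-1,2))]); return o+r*zz[:,None]
def proj(d,P):
    E=np.array(d['extrinsics']); R=E[:3,:3].T; rv=cv2.Rodrigues(R)[0]
    K=np.array([[d['fx'],0,d['cx']],[0,d['fy'],d['cy']],[0,0,1]],float)
    return cv2.projectPoints(np.array(P,float).reshape(-1,3),rv,-R@E[:3,3],K,np.array(d['D'],float))[0].reshape(-1,2)
E
python3 - <<'E'
from h import *
np.set_printoptions(precision=4,suppress=True)
for n in('side','top'):
    d=snap(n,n+'0'); print(n,d['extrinsics'],d['fx'],d['cx'],d['cy'])
print(ctrl.get_obs())
E
```

```text
pics
side [[ 0.935  -0.1743  0.3088  0.3045]
 [-0.3541 -0.4149  0.8381 -0.7656]
 [-0.0179 -0.893  -0.4497  0.4871]
 [ 0.      0.      0.      1.    ]] 361.8984254265693 321.65963953627653 195.96474061582288
top [[ 0.0209 -0.9947  0.1008  0.3898]
 [-0.9998 -0.0209  0.001  -0.0742]
 [ 0.0011 -0.1008 -0.9949  1.4534]
 [ 0.      0.      0.      1.    ]] 460.34430645778286 321.1102659966491 203.84953733786307
{'t': 0.1, 'q': array([ 1.128 ,  0.0533,  1.6142,  0.    ,  1.476 , -0.119 ]), 'dq': array([-0.0009, -0.0029, -0.0027, -0.0012,  0.0004,  0.0022]), 'effort': array([  0.0008, -39.4904, -37.1364,  -0.0001,   0.0038,  -0.    ]), 'tool_pos': array([0.1986, 0.592 , 0.2302]), 'tool_rot': array([-0.5063, -3.1   ,  0.0028]), 'contact_force': array([-0.2027,  0.0819, -0.0612]), 'wrist_torque': array([-0.0151,  0.0396, -0.0609]), 'opening': 0.08528568242879796}
```

```bash
ls pics
```

```text
side0.npz
side0.png
top0.npz
top0.png
```

View pics/side0.png

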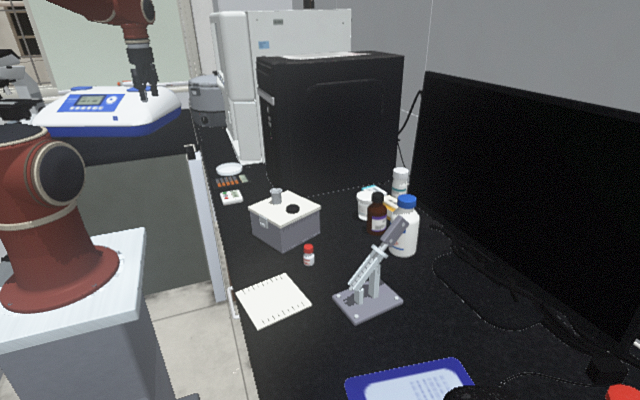

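View pics/top0.png

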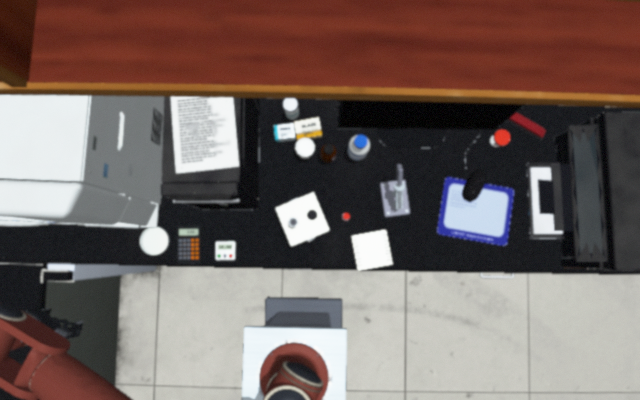

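```bash
python3 - <<'E'
from h import *
a=load('top0')['frame'][130:280,230:450,::-1]; cv2.imwrite('pics/tc.png',cv2.resize(a,None,fx=3.6,fy=3.6,interpolation=cv2.INTER_CUBIC))
a=load('side0')['frame'][170:340,230:440,::-1]; cv2.imwrite('pics/sc.png',cv2.resize(a,None,fx=3.5,fy=3.5,interpolation=cv2.INTER_CUBIC))
E
```

```text
(no output)
```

View pics/tc.png

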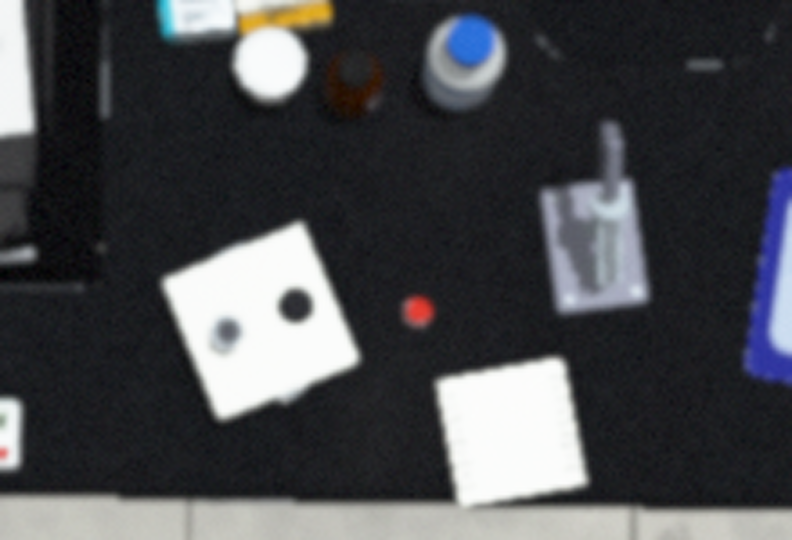

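View pics/sc.png

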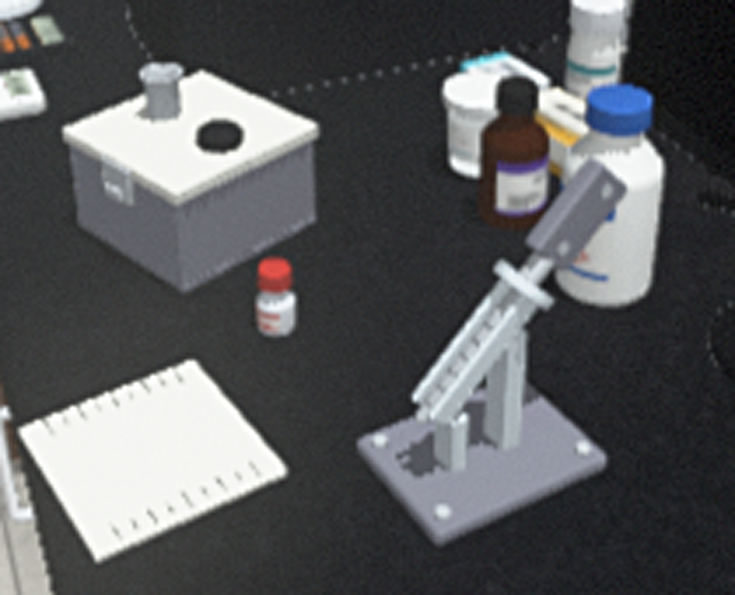

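```bash
python3 - <<'E'
from h import *
np.set_printoptions(precision=4,suppress=True)
t=load('top0'); s=load('side0')
f=t['frame'].astype(int)
g=f.min(2)
def rect(mask,name,z):
    c,_=cv2.findContours(mask.astype(np.uint8),cv2.RETR_EXTERNAL,cv2.CHAIN_APPROX_NONE)
    c=max(c,key=cv2.contourArea).reshape(-1,2)
    P=onz(t,c,z)[:,:2]
    r=cv2.minAreaRect(P.astype(np.float32)); print(name,r, 'box',cv2.boxPoints(r).tolist())
def win(m,u0,u1,v0,v1):
    w=np.zeros_like(m);w[v0:v1,u0:u1]=m[v0:v1,u0:u1];return w
rect(win(g>130,270,335,185,250),'lid',.077)
rect(win(g>130,345,397,225,273),'card',.005)
rect(win(g>70,378,413,178,220),'foot',.010)
# top: blobs
for nm,(u,v),z in [('tubemouth',(292.5,223),.11),('vent',(312,215),.089),('vial',(346,216.5),.045),('handle_end?',(230+611/3.6,130+123/3.6),.165),('cup',(305,147.5),.066),('brown',(328.5,149),.104),('white',(360.5,141.5),.135)]:
    print(nm,onz(t,[(u,v)],z)[0])
sc=lambda x,y:(230+x/3.5,170+y/3.5)
print('side mouth',onz(s,[sc(162,71)],.11)[0])
print('side lid corners',onz(s,[sc(203,70),sc(320,130),sc(182,197),sc(63,132)],.077))
print('foot',onz(s,[sc(357,443),sc(440,540),sc(607,460),sc(512,375)],.01))
print('card',onz(s,[sc(193,360),sc(287,470),sc(98,558),sc(20,432)],.005))
print('handle ends',depth(s,[sc(603,180),sc(578,215),sc(555,245)]))
for P in [(.7,.6,0)]: pass
print('shelf',depth(t,[(400,80),(400,40),(200,50)]), 'tower',depth(t,[(200,140),(245,180)]))
E
```

```text
lid ((0.48262399435043335, -0.016832217574119568), (0.13449963927268982, 0.12938866019248962), 23.73638916015625) box [[0.3950216770172119, 0.01531941443681717], [0.4471043646335602, -0.10312388837337494], [0.5702263116836548, -0.048983849585056305], [0.5181436538696289, 0.0694594532251358]]
card ((0.39316871762275696, -0.230110302567482), (0.13426917791366577, 0.159396693110466), 1.1151833534240723) box [[0.32449573278427124, -0.1517336368560791], [0.327597975730896, -0.31110015511512756], [0.4618417024612427, -0.3084869682788849], [0.4587394595146179, -0.14912045001983643]]
foot ((0.562372624874115, -0.30486053228378296), (0.11816542595624924, 0.08512837439775467), 8.507623672485352) box [[0.49764305353164673, -0.2715054750442505], [0.5102370381355286, -0.3556970953941345], [0.6271021962165833, -0.33821558952331543], [0.6145082116127014, -0.2540239691734314]]
tubemouth [0.4679 0.0095 0.11  ]
vent [ 0.4942 -0.0465  0.089 ]
vial [ 0.4951 -0.1499  0.045 ]
handle_end? [ 0.6384 -0.294   0.165 ]
cup [ 0.7031 -0.0197  0.066 ]
brown [ 0.6915 -0.0915  0.104 ]
white [ 0.7089 -0.1841  0.135 ]
side mouth [0.4736 0.0079 0.11  ]
side lid corners [[ 0.5172  0.0653  0.077 ]
 [ 0.5648 -0.0563  0.077 ]
 [ 0.455  -0.1047  0.077 ]
 [ 0.4019  0.0085  0.077 ]]
foot [[ 0.5006 -0.2789  0.01  ]
 [ 0.5126 -0.3572  0.01  ]
 [ 0.6181 -0.34    0.01  ]
 [ 0.6049 -0.2602  0.01  ]]
card [[ 0.4387 -0.1716  0.005 ]
 [ 0.4604 -0.279   0.005 ]
 [ 0.3542 -0.3014  0.005 ]
 [ 0.3324 -0.1961  0.005 ]]
handle ends [[ 0.6252 -0.302   0.159 ]
 [ 0.6111 -0.3038  0.1428]
 [ 0.5989 -0.3041  0.1281]]
shelf [[ 0.604  -0.1692  0.8982]
 [ 0.6575 -0.1695  0.8967]
 [ 0.638   0.0834  0.8991]] tower [[0.6447 0.218  0.3834]
 [0.5659 0.1239 0.2831]]
```

```bash
python3 - <<'E'
from h import *
np.set_printoptions(precision=4,suppress=True)
for nm,(u0,u1,v0,v1) in (('side0',(370,420,210,260)),('top0',(380,415,155,220))):
    d=load(nm)
    uv=np.array([(u,v) for v in range(v0,v1) for u in range(u0,u1) if d['range_z'][v,u]>0])
    P=depth(d,uv)
    col=d['frame'][uv[:,1],uv[:,0]].astype(int)
    m=(P[:,2]>.112)&(P[:,2]<.2)&(abs(P[:,0]-.61)<.06)&(abs(P[:,1]+.30)<.03)
    Q=P[m]; print(nm,len(Q),Q.min(0),Q.max(0),np.median(Q,0))
    c=Q-Q.mean(0); w,v=np.linalg.eigh(c.T@c/len(Q)); print(np.sqrt(w),'\n',v.T)
    a=np.polyfit(Q[:,0],Q[:,1],1); print('yaw',np.degrees(np.arctan(a[0])))
    m2=(Q[:,2]>.125); Q2=Q[m2]; print('z>.125',Q2.mean(0),len(Q2))
# tube: top view points near z .11
for nm,(u0,u1,v0,v1) in (('top0',(280,305,210,235)),('side0',(265,290,183,206))):
    d=load(nm); uv=np.array([(u,v) for v in range(v0,v1) for u in range(u0,u1)]); P=depth(d,uv)
    m=(P[:,2]>.102)&(P[:,2]<.118)&(np.hypot(P[:,0]-.47,P[:,1]-.009)<.03); print(nm,m.sum(),P[m].mean(0),P[m].min(0),P[m].max(0))
    cv2.imwrite(f'pics/tube_{nm}.png',cv2.resize(d['frame'][v0:v1,u0:u1,::-1],None,fx=16,fy=16,interpolation=cv2.INTER_CUBIC))
E
```

```text
side0 568 [ 0.5686 -0.3181  0.1122] [ 0.6409 -0.2884  0.1696] [ 0.6062 -0.3023  0.1391]
[0.0035 0.0087 0.0213] 
 [[ 0.0113 -0.988   0.1541]
 [-0.6711  0.1067  0.7337]
 [-0.7413 -0.1117 -0.6618]]
yaw 6.434631616431965
z>.125 [ 0.6111 -0.3013  0.1458] 425
top0 130 [ 0.57   -0.3152  0.1121] [ 0.6423 -0.2865  0.1687] [ 0.6064 -0.2958  0.1426]
[0.004  0.0082 0.0265] 
 [[ 0.2422 -0.9683 -0.0603]
 [-0.6225 -0.2028  0.7559]
 [-0.7442 -0.1456 -0.6519]]
yaw 10.997758991604085
z>.125 [ 0.6144 -0.2946  0.1507] 91
top0 55 [0.4727 0.0085 0.1079] [ 0.4592 -0.0066  0.1028] [0.4859 0.0233 0.1138]
side0 81 [0.4714 0.0077 0.108 ] [ 0.4577 -0.0073  0.1021] [0.485  0.022  0.1121]
```

View pics/tube_top0.png

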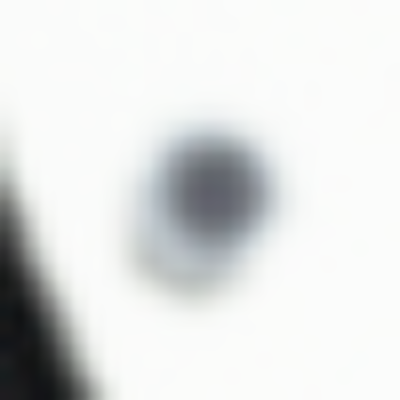

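View pics/tube_side0.png

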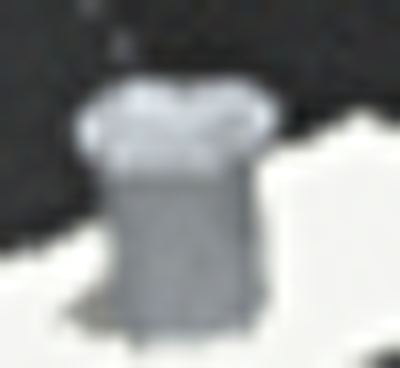

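```bash
python3 - <<'E'
from h import *
from scipy.spatial.transform import Rotation as R
np.set_printoptions(precision=4,suppress=True)
o=ctrl.get_obs(); M=R.from_rotvec(o['tool_rot']).as_matrix(); print(M)
print('jaw yaw',np.degrees(np.arctan2(M[1,1],M[0,1])))
print((np.array([.606,-.297,.25])-o['tool_pos'])/.06)
E
```

```text
[[-0.948   0.3182 -0.0008]
 [ 0.3182  0.948  -0.0017]
 [ 0.0002 -0.0019 -1.    ]]
jaw yaw 71.44707414826551
[  6.7902 -14.8169   0.3303]
```

Emit:
{"fn": "jog_arm", "kwargs": {"steps": [{"dx":0.35,"dy":-1,"dz":0.5,"twist":0.6},{"dx":0.7,"dy":-2,"dz":0.7,"twist":1.2},{"dx":1.05,"dy":-3,"dz":0.9,"twist":1.8},{"dx":1.4,"dy":-4,"dz":1,"twist":2.4},{"dx":1.75,"dy":-5,"dz":1,"twist":2.8}], "gripper": 0, "newtons": 25}}

```text
t: 0.72
tool_pos: [0.2992, 0.3037, 0.2902]
tool_rot: [-0.264, 3.129, -0.002]
contact_force: [0.8, -0.6, -0.1]
opening: 0.0852
```

Emit:
{"fn": "jog_arm", "kwargs": {"steps": [{"dx":0.25,"dy":-1},{"dx":0.5,"dy":-2},{"dx":0.8,"dy":-3},{"dx":1.1,"dy":-4},{"dx":1.5,"dy":-5}]}}

```text
validation failed for argument at $.st...
```

Emit:
{"fn": "jog_arm", "kwargs": {"steps": [{"dx":0.5,"dy":-0.9},{"dx":1,"dy":-1.8},{"dx":1.6,"dy":-2.7},{"dx":2.2,"dy":-3.6},{"dx":2.8,"dy":-4.4}]}}

```text
validation failed for argument at $.st...
```

Emit:
{"fn": "jog_arm", "kwargs": {"steps": [{"dx":0.25,"dy":-1,"dz":0,"twist":0},{"dx":0.5,"dy":-2,"dz":0,"twist":0},{"dx":0.8,"dy":-3,"dz":0,"twist":0},{"dx":1.1,"dy":-4,"dz":0,"twist":0},{"dx":1.5,"dy":-5,"dz":0,"twist":0}]}}

```text
t: 1.35
tool_pos: [0.3881, 0.0043, 0.2901]
tool_rot: [-0.263, 3.128, -0.002]
contact_force: [1.4, -0.2, 0.4]
opening: 0.0853
```

Emit:
{"fn": "jog_arm", "kwargs": {"steps": [{"dx":0.6,"dy":-0.8,"dz":0,"twist":0},{"dx":1.2,"dy":-1.6,"dz":0,"twist":0},{"dx":1.8,"dy":-2.5,"dz":0,"twist":0},{"dx":2.4,"dy":-3.3,"dz":0,"twist":0},{"dx":3.0,"dy":-4.2,"dz":0,"twist":0}]}}

```text
t: 1.98
tool_pos: [0.5676, -0.2475, 0.2894]
tool_rot: [-0.263, 3.129, -0.001]
contact_force: [0.2, 0.5, 0.8]
opening: 0.0851
```

Emit:
{"fn": "jog_arm", "kwargs": {"steps": [{"dx":0.6,"dy":-0.8,"dz":-0.5,"twist":0},{"dx":0.6,"dy":-0.8,"dz":-1.2,"twist":0},{"dx":0.6,"dy":-0.8,"dz":-1.2,"twist":0}]}}

```text
t: 2.35
tool_pos: [0.6011, -0.2944, 0.2109]
tool_rot: [0.261, -3.123, -0.01]
contact_force: [-0.3, 0.8, -0.1]
opening: 0.0858
```

```bash
python3 - <<'E'
from h import *
print(ctrl.get_obs()['tool_pos'])
d=snap('side','side1'); a=d['frame'][120:320,300:500,::-1]; cv2.imwrite('pics/s1c.png',cv2.resize(a,None,fx=3,fy=3,interpolation=cv2.INTER_CUBIC))
d=snap('top','top1'); a=d['frame'][80:280,300:500,::-1]; cv2.imwrite('pics/t1c.png',cv2.resize(a,None,fx=3,fy=3,interpolation=cv2.INTER_CUBIC))
E
```

```text
[ 0.60106397 -0.29442905  0.21085938]
```

View pics/s1c.png

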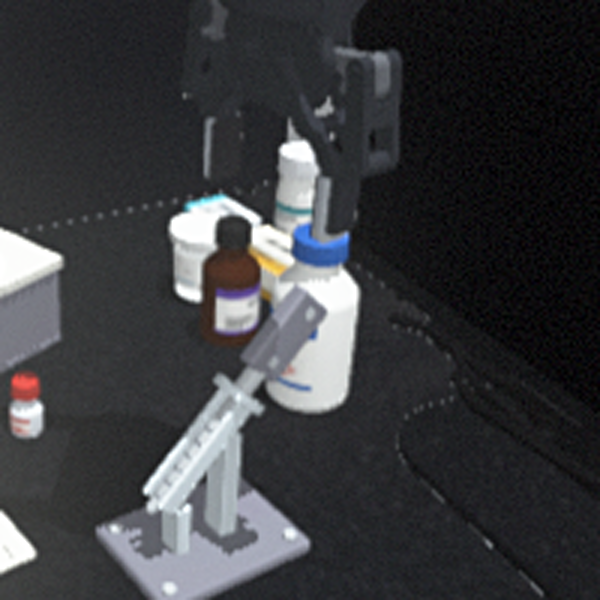

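View pics/t1c.png

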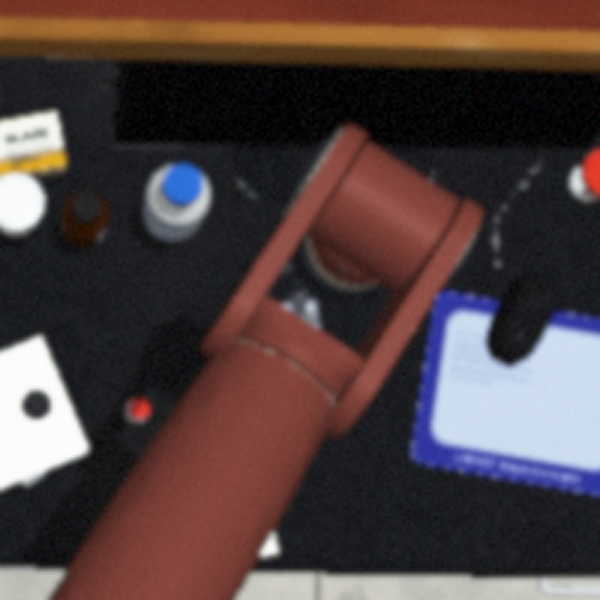

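Emit:
{"fn": "jog_arm", "kwargs": {"steps": [{"dx":0.08,"dy":-0.04,"dz":-0.5,"twist":0},{"dx":0.08,"dy":-0.04,"dz":-1.0,"twist":0},{"dx":0.08,"dy":-0.04,"dz":-1.5,"twist":0},{"dx":0.08,"dy":-0.04,"dz":-1.5,"twist":0}]}}

```text
t: 2.95
tool_pos: [0.6076, -0.2964, 0.1278]
tool_rot: [0.265, -3.13, -0.001]
contact_force: [0.8, 0.2, 0.1]
opening: 0.0852
```

```bash
python3 - <<'E'
from h import *
o=ctrl.get_obs();print(o['tool_pos'],o['tool_rot'],o['contact_force'])
d=snap('side','side2'); a=d['frame'][170:310,330:450,::-1]; cv2.imwrite('pics/s2c.png',cv2.resize(a,None,fx=4,fy=4,interpolation=cv2.INTER_CUBIC))
print(proj(d,[o['tool_pos'],o['tool_pos']+[0,0,.019]]))
E
```

```text
[ 0.60762955 -0.2963758   0.12779613] [ 2.64723404e-01 -3.13040577e+00 -9.79639193e-04] [0.79351868 0.18694347 0.07703478]
[[390.65874356 236.88863028]
 [391.38848728 227.84145138]]
```

View pics/s2c.png

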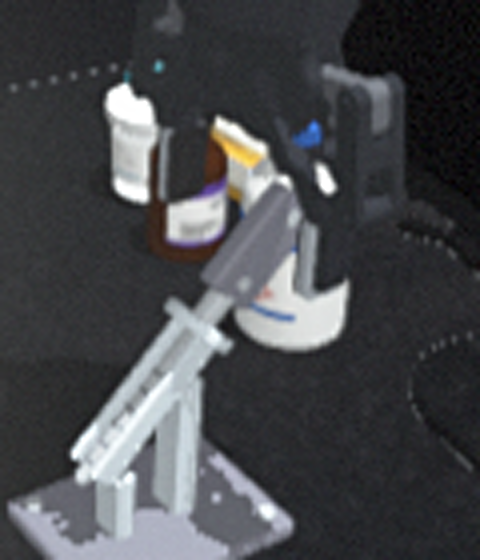

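Emit:
{"fn": "jog_arm", "kwargs": {"steps": [{"dx":0.04,"dy":0,"dz":-0.14,"twist":0},{"dx":0.04,"dy":0,"dz":-0.14,"twist":0}]}}

```text
t: 3.25
tool_pos: [0.6119, -0.2973, 0.1229]
tool_rot: [-0.265, 3.126, -0.004]
contact_force: [0.8, -0.1, -0.1]
opening: 0.0856
```

Emit:
{"fn": "jog_arm", "kwargs": {"steps": [{"dx":0,"dy":0,"dz":0,"twist":0},{"dx":0,"dy":0,"dz":0,"twist":0},{"dx":0,"dy":0,"dz":0,"twist":0},{"dx":0,"dy":0,"dz":0,"twist":0},{"dx":0,"dy":0,"dz":0,"twist":0}], "gripper": 255, "newtons": 25}}

```text
t: 3.88
tool_pos: [0.6119, -0.2973, 0.1229]
tool_rot: [-0.265, 3.126, -0.004]
contact_force: [-1.7, -0.2, 0.5]
opening: 0.0115
```

```bash
python3 - <<'E'
from h import *
o=ctrl.get_obs();print(o['tool_pos'],o['opening'],o['contact_force'])
d=snap('side','side3'); a=d['frame'][170:310,330:450,::-1]; cv2.imwrite('pics/s3c.png',cv2.resize(a,None,fx=4,fy=4,interpolation=cv2.INTER_CUBIC))
E
```

```text
[ 0.6118602  -0.29733949  0.12292435] 0.011520443462580928 [-1.73587853 -0.21401008  0.45627047]
```

View pics/s3c.png

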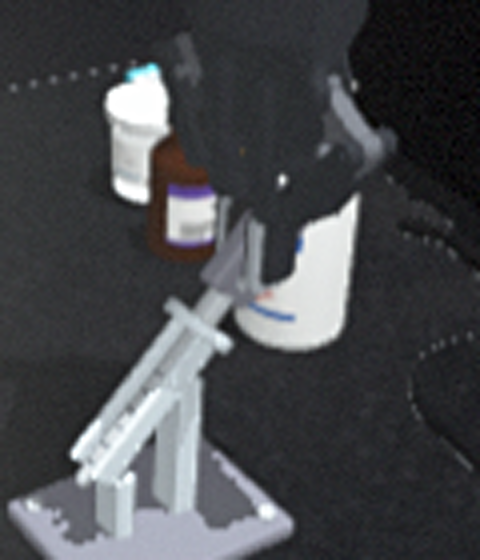

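Emit:
{"fn": "jog_arm", "kwargs": {"steps": [{"dx":0,"dy":0,"dz":0.4,"twist":0},{"dx":0,"dy":0,"dz":0.8,"twist":0},{"dx":0,"dy":0,"dz":1.3,"twist":0},{"dx":0,"dy":0,"dz":1.8,"twist":0},{"dx":0,"dy":0,"dz":2.2,"twist":0}]}}

```text
t: 4.55
tool_pos: [0.6119, -0.2974, 0.2561]
tool_rot: [-0.265, 3.125, -0.005]
contact_force: [0.9, -0.4, -0.8]
opening: 0.0118
```

```bash
python3 - <<'E'
from h import *
o=ctrl.get_obs();print(o['tool_pos'],o['opening'],o['contact_force'])
d=snap('side','side4'); a=d['frame'][120:310,310:470,::-1]; cv2.imwrite('pics/s4c.png',cv2.resize(a,None,fx=3,fy=3,interpolation=cv2.INTER_CUBIC))
E
```

```text
[ 0.61194421 -0.29740718  0.25612626] 0.011754979360565758 [ 0.85898426 -0.37440953 -0.77723889]
```

View pics/s4c.png

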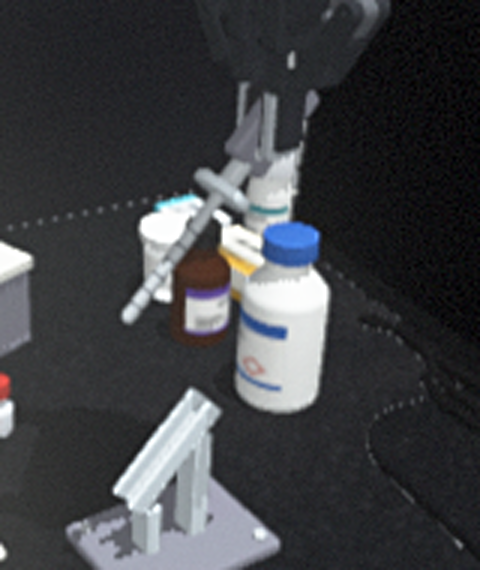

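```bash
cat >> h.py <<'E'
from scipy.spatial.transform import Rotation as R
def inplane(d,uv,o=None):
    """points in rod plane through tool, returns world, and (along horizontal, vertical) rel. grasp point, lean from px list tip->collar"""
    o=o or ctrl.get_obs(); M=R.from_rotvec(o['tool_rot']).as_matrix(); g=o['tool_pos']-.019*M[:,2]; n=M[:,1]
    c,r,_=ray(d,uv); s=((g-c)@n)/(r@n); P=c+r*s[:,None]
    h=-M[:,0] if M[0,0]<0 else M[:,0]
    rel=np.c_[(P-g)@h,(P-g)@np.array([0,0,1.])]
    return P,rel,g
def rep(d,tip,col):
    P,rel,g=inplane(d,[tip,col]); v=rel[1]-rel[0]
    print('grasp',g.round(4),'tip',P[0].round(4),'rel',rel.round(4).tolist(),'len',np.hypot(*v).round(4),'lean',np.degrees(np.arctan2(v[0],v[1])).round(1),'lean grasp-tip',np.degrees(np.arctan2(-rel[0,0],-rel[0,1])).round(1))
E
python3 - <<'E'
from h import *
d=load('side4'); rep(d,(310+128/3,120+320/3),(310+217/3,120+192/3))
E
```

```text
grasp [ 0.613  -0.298   0.2794] tip [ 0.5232 -0.3141  0.1791] rel [[-0.0921, -0.1003], [-0.0349, -0.0387]] len 0.0841 lean 42.9 lean grasp-tip 42.6
```

```bash
python3 - <<'E'
from h import *
o=ctrl.get_obs();print(o['t'],o['q'].round(3),o['tool_pos'])
E
```

```text
4.6 [-5.620e-01  1.620e-01  1.447e+00  1.000e-03  1.521e+00 -2.302e+00] [ 0.61321411 -0.29814348  0.26036285]
```

Emit:
{"fn": "jog_arm", "kwargs": {"steps": [{"dx":-0.2,"dy":0.7,"dz":0,"twist":-1},{"dx":-0.5,"dy":1.5,"dz":0,"twist":-2},{"dx":-0.8,"dy":2.3,"dz":0,"twist":-3},{"dx":-1.1,"dy":3.1,"dz":0,"twist":-4},{"dx":-1.3,"dy":3.7,"dz":0,"twist":-5}]}}

```text
t: 5.22
tool_pos: [0.5341, -0.0743, 0.2594]
tool_rot: [1.088, 2.942, -0.016]
contact_force: [0.9, 0.2, -0.7]
opening: 0.0114
```

```bash
python3 - <<'E'
from h import *
o=ctrl.get_obs();print(o['t'],o['q'].round(3),o['tool_pos'])
M=R.from_rotvec(o['tool_rot']).as_matrix();h=-M[:,0] if M[0,0]<0 else M[:,0];print('h yaw',np.degrees(np.arctan2(h[1],h[0])))
d=snap('side','side5'); a=d['frame'][100:280,210:450,::-1]; cv2.imwrite('pics/s5c.png',cv2.resize(a,None,fx=3,fy=3,interpolation=cv2.INTER_CUBIC))
d=snap('top','top5'); cv2.imwrite('pics/t5c.png',cv2.resize(d['frame'][80:280,200:450,::-1],None,fx=3,fy=3))
E
```

```text
5.225 [-0.271 -0.171  1.78  -0.01   1.528 -1.133] [ 0.53408433 -0.07433853  0.25939013]
h yaw -40.60929878619758
```

View pics/s5c.png

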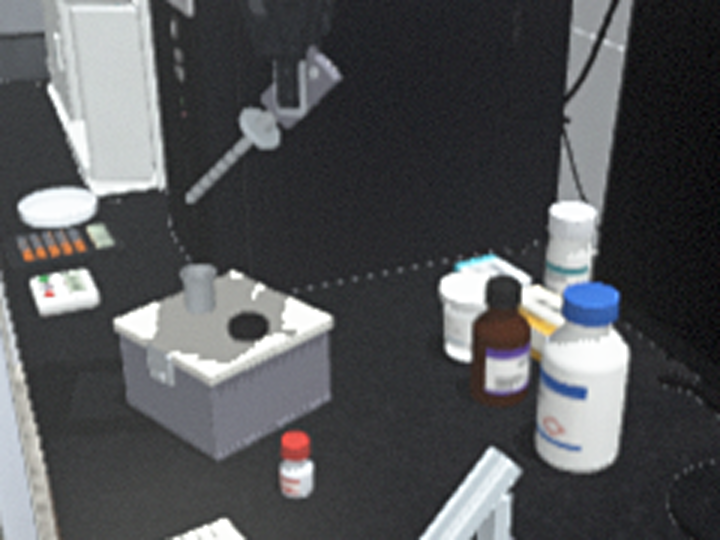

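View pics/t5c.png

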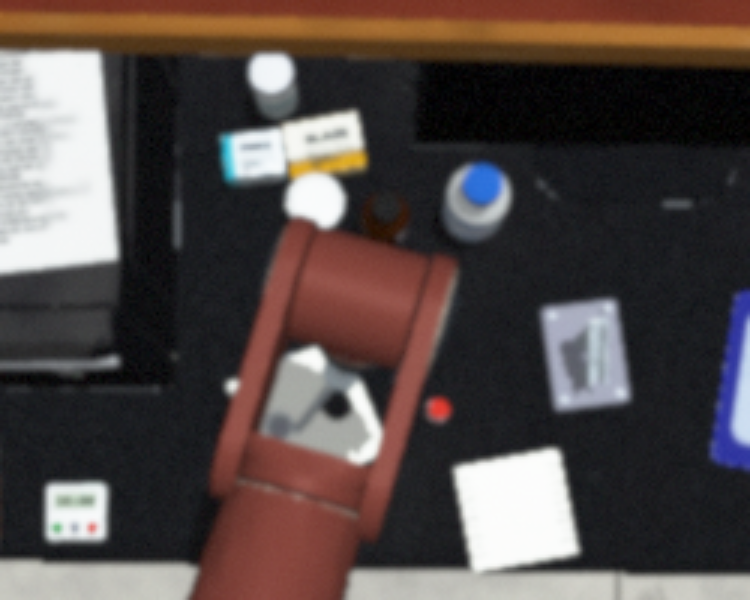

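```bash
python3 - <<'E'
from h import *
o=ctrl.get_obs();print(o['t'],o['tool_pos'])
d=load('side5'); rep(d,(210+190/3,100+199/3),(210+255/3,100+132/3))
# top view tip crop (278,428)
print(onz(load('top5'),[(200+278/3,80+428/3)],.18))
E
```

```text
5.325 [ 0.53406709 -0.0731902   0.2595404 ]
grasp [ 0.534  -0.073   0.2785] tip [ 0.4661 -0.0164  0.1822] rel [[-0.0892, -0.0963], [-0.0327, -0.0386]] len 0.0808 lean 44.4 lean grasp-tip 42.8
[[0.46479049 0.00472332 0.18      ]]
```

```bash
python3 - <<'E'
from h import *
d=load('top5'); p=proj(d,[(.4661,-.0164,.182),(.4725,.0075,.11),(.534,-.073,.2785)]); print((p-[200,80])*3)
p=proj(load('side5'),[(.4725,.0075,.11),(.4725,.0075,.077)]); print((p-[210,100])*3)
a=d['frame'][190:250,270:330,::-1]; cv2.imwrite('pics/t5d.png',cv2.resize(a,None,fx=10,fy=10,interpolation=cv2.INTER_CUBIC))
E
```

```text
[[300.81240649 426.93562433]
 [279.70094036 424.35807494]
 [363.90890567 342.33539689]]
[[197.64119534 271.27885355]
 [200.67168083 307.73839976]]
```

View pics/t5d.png

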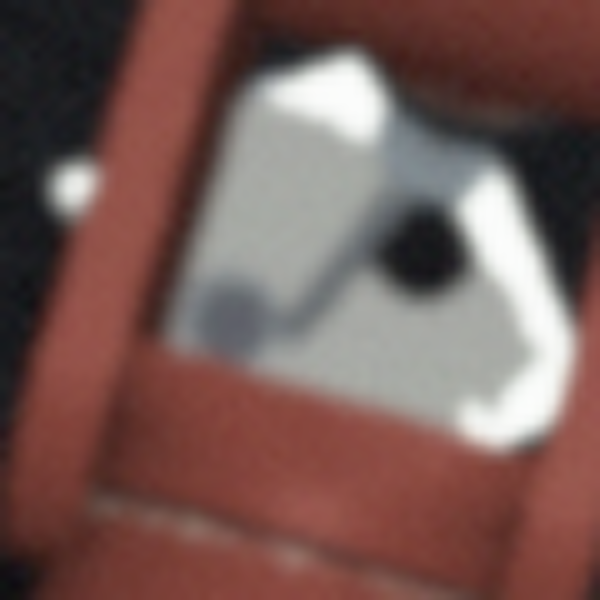

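Emit:
{"fn": "jog_arm", "kwargs": {"steps": [{"dx":0.13,"dy":0.38,"dz":-0.3,"twist":0},{"dx":0.13,"dy":0.38,"dz":-0.7,"twist":0},{"dx":0.13,"dy":0.38,"dz":-1.0,"twist":0},{"dx":0.13,"dy":0.38,"dz":-1.0,"twist":0}]}}

```text
t: 5.82
tool_pos: [0.5407, -0.0507, 0.1971]
tool_rot: [1.079, 2.95, -0.016]
contact_force: [0.0, -0.0, -0.7]
opening: 0.0118
```

```bash
python3 - <<'E'
from h import *
o=ctrl.get_obs();print(o['t'],o['tool_pos'],o['contact_force'])
d=snap('side','side6'); a=d['frame'][130:220,240:330,::-1]; cv2.imwrite('pics/s6c.png',cv2.resize(a,None,fx=6,fy=6,interpolation=cv2.INTER_CUBIC))
d=snap('top','top6'); a=d['frame'][190:250,270:330,::-1]; cv2.imwrite('pics/t6d.png',cv2.resize(a,None,fx=8,fy=8,interpolation=cv2.INTER_CUBIC))
E
```

```text
5.825 [ 0.54071602 -0.05068425  0.1971211 ] [ 0.01083816 -0.01065764 -0.7302498 ]
```

View pics/s6c.png

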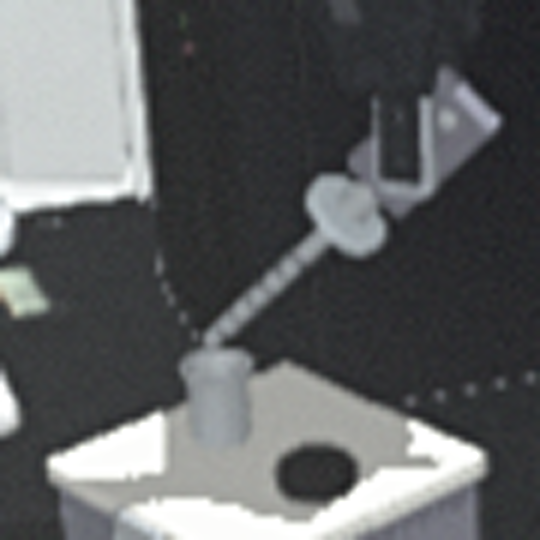

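View pics/t6d.png

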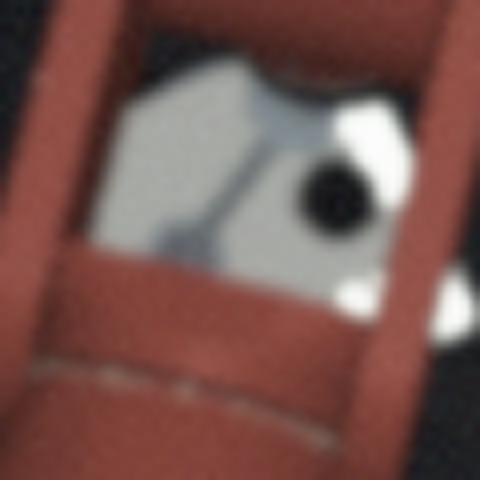

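```bash
python3 - <<'E'
from h import *
d=load('side6'); rep(d,(240+211/6,130+341/6),(240+338/6,130+223/6))
print('mouth pred',(proj(d,[(.4725,.0075,.11)])-[240,130])*6, onz(d,[(240+217/6,130+364/6)],.11))
E
```

```text
grasp [ 0.5421 -0.0507  0.2189] tip [0.4716 0.008  0.1195] rel [[-0.0926, -0.0994], [-0.0342, -0.042]] len 0.0818 lean 45.5 lean grasp-tip 43.0
mouth pred [[215.28239068 362.5577071 ]] [[0.47280689 0.00593634 0.11      ]]
```

Emit:
{"fn": "jog_arm", "kwargs": {"steps": [{"dx":-0.04,"dy":0.03,"dz":-0.13,"twist":0},{"dx":-0.04,"dy":0.03,"dz":-0.26,"twist":0},{"dx":-0.04,"dy":0.03,"dz":-0.28,"twist":0}]}}

```text
t: 6.3
tool_pos: [0.5393, -0.049, 0.1822]
tool_rot: [1.078, 2.946, -0.015]
contact_force: [0.1, -0.6, -0.8]
opening: 0.0115
```

```bash
python3 - <<'E'
from h import *
o=ctrl.get_obs();print(o['t'],o['tool_pos'],o['contact_force'])
d=snap('side','side7'); a=d['frame'][130:220,240:330,::-1]; cv2.imwrite('pics/s7c.png',cv2.resize(a,None,fx=6,fy=6,interpolation=cv2.INTER_CUBIC))
E
```

```text
6.3 [ 0.53926907 -0.04904587  0.18222836] [ 0.07201619 -0.60964204 -0.83612907]
```

View pics/s7c.png

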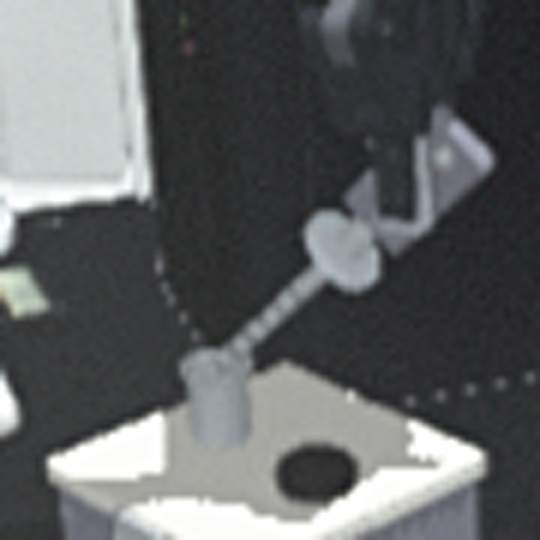

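Emit:
{"fn": "jog_arm", "kwargs": {"steps": [{"dx":-0.08,"dy":0.07,"dz":0.07,"twist":0},{"dx":-0.16,"dy":0.14,"dz":0.14,"twist":0},{"dx":-0.24,"dy":0.2,"dz":0.19,"twist":0},{"dx":-0.31,"dy":0.27,"dz":0.22,"twist":0}]}}

```text
t: 6.85
tool_pos: [0.5206, -0.0326, 0.1962]
tool_rot: [1.078, 2.945, -0.015]
contact_force: [0.1, -1.0, -2.5]
opening: 0.0119
```

```bash
python3 - <<'E'
from h import *
o=ctrl.get_obs();print(o['t'],o['tool_pos'],o['contact_force'],o['wrist_torque'])
d=snap('side','side8'); a=d['frame'][130:220,240:330,::-1]; cv2.imwrite('pics/s8c.png',cv2.resize(a,None,fx=6,fy=6,interpolation=cv2.INTER_CUBIC))
E
```

```text
6.85 [ 0.52058333 -0.03255298  0.1961925 ] [ 0.08203266 -0.97857446 -2.53806608] [ 0.0191914  -0.00128128 -0.04070754]
```

View pics/s8c.png

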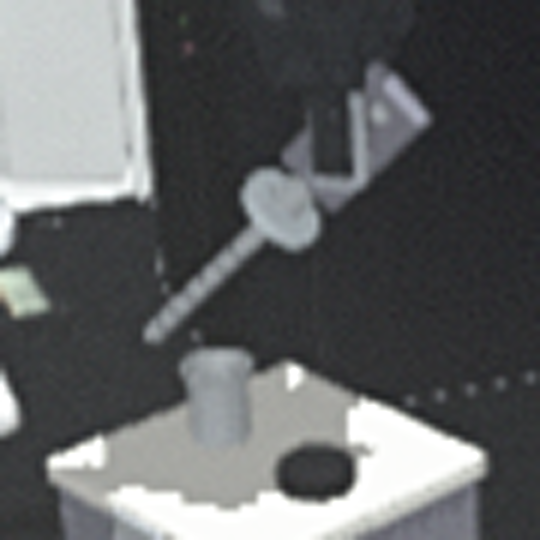

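```bash
python3 - <<'E'
from h import *
d=load('side8'); rep(d,(240+151/6,130+336/6),(240+270/6,130+212/6))
o=ctrl.get_obs();print(o['tool_pos'])
d=load('side7'); 
E
```

```text
grasp [ 0.5203 -0.0319  0.2153] tip [0.4511 0.0256 0.1178] rel [[-0.0907, -0.0974], [-0.0337, -0.0373]] len 0.0828 lean 43.5 lean grasp-tip 42.9
[ 0.52028312 -0.03210787  0.1962604 ]
```

Emit:
{"fn": "jog_arm", "kwargs": {"steps": [{"dx":0,"dy":0,"dz":0.3,"twist":0},{"dx":0.35,"dy":-0.29,"dz":0.3,"twist":0},{"dx":0.71,"dy":-0.6,"dz":0.3,"twist":0},{"dx":0.71,"dy":-0.6,"dz":0.1,"twist":0},{"dx":0.71,"dy":-0.6,"dz":-0.2,"twist":0}], "newtons": 20}}

```text
t: 7.52
tool_pos: [0.5631, -0.0681, 0.1843]
tool_rot: [1.077, 2.945, -0.014]
contact_force: [-0.1, -0.3, -1.2]
opening: 0.0118
```

```bash
python3 - <<'E'
from h import *
d=snap('side','side9'); a=d['frame'][130:220,240:330,::-1]; cv2.imwrite('pics/s9c.png',cv2.resize(a,None,fx=6,fy=6,interpolation=cv2.INTER_CUBIC))
o=ctrl.get_obs();print(o['t'],o['tool_pos'],o['contact_force'],o['wrist_torque'])
E
```

```text
7.575 [ 0.56093734 -0.06739006  0.18027602] [-2.34727307  0.12333568 -3.0608396 ] [0.00259843 0.04903562 0.04403066]
```

View pics/s9c.png

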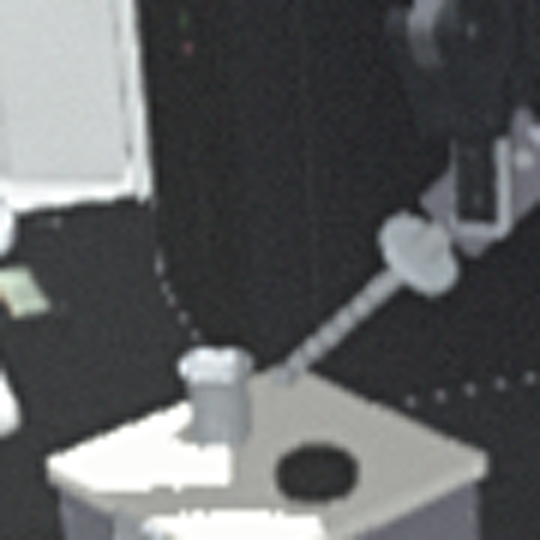

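Emit:
{"fn": "jog_arm", "kwargs": {"steps": [{"dx":-0.05,"dy":0.04,"dz":-0.1,"twist":0},{"dx":-0.08,"dy":0.07,"dz":-0.2,"twist":0},{"dx":-0.12,"dy":0.1,"dz":-0.18,"twist":0},{"dx":-0.2,"dy":0.17,"dz":-0.1,"twist":0},{"dx":-0.28,"dy":0.24,"dz":-0.03,"twist":0}]}}

```text
t: 8.2
tool_pos: [0.5445, -0.0535, 0.1797]
tool_rot: [1.078, 2.948, -0.017]
contact_force: [1.8, -3.4, -1.3]
opening: 0.0114
```

```bash
cat >> h.py <<'E'
MO=np.array([.4726,.007,.11])
def st():
    o=ctrl.get_obs(); M=R.from_rotvec(o['tool_rot']).as_matrix(); h=-M[:,0] if M[0,0]<0 else M[:,0]; g=o['tool_pos']-.019*M[:,2]
    print(round(o['t'],2),'tcp',o['tool_pos'].round(4),'F',o['contact_force'].round(2),'T',o['wrist_torque'].round(3),'open',round(o['opening'],4),'yaw',np.degrees(np.arctan2(h[1],h[0])).round(1),'grasp-mouth h,n,z',((g-MO)@h).round(4),((g-MO)@M[:,1]).round(4),(g-MO)[2].round(4))
def crop(d,tag,u0,u1,v0,v1,f=6):
    cv2.imwrite(f'pics/{tag}.png',cv2.resize(d['frame'][v0:v1,u0:u1,::-1],None,fx=f,fy=f,interpolation=cv2.INTER_CUBIC))
E
python3 - <<'E'
from h import *
d=snap('side','side10'); crop(d,'s10c',240,330,130,220); st()
E
```

```text
8.25 tcp [ 0.5443 -0.053   0.1804] F [ 0.91 -2.38 -0.82] T [-0.777 -0.175  0.186] open 0.0116 yaw -40.1 grasp-mouth h,n,z 0.094 -0.0003 0.0894
```

View pics/s10c.png

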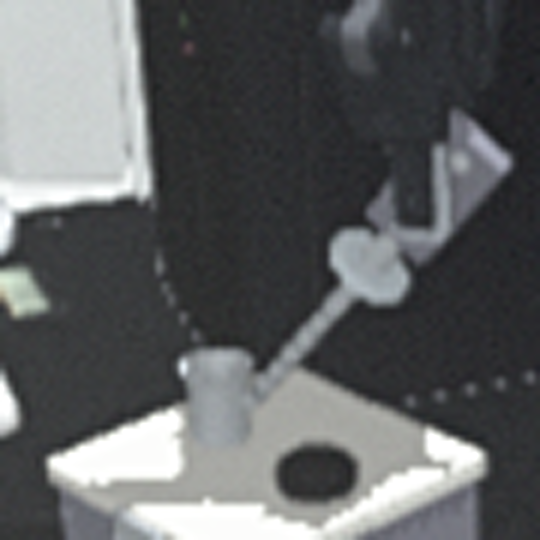

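Emit:
{"fn": "jog_arm", "kwargs": {"steps": [{"dx":-0.12,"dy":0.1,"dz":0.1,"twist":0},{"dx":-0.255,"dy":0.215,"dz":0.18,"twist":0},{"dx":-0.43,"dy":0.365,"dz":0.28,"twist":0},{"dx":-0.6,"dy":0.5,"dz":0.34,"twist":0}]}}

```text
t: 8.75
tool_pos: [0.5084, -0.0226, 0.2023]
tool_rot: [1.076, 2.946, -0.015]
contact_force: [2.3, -3.0, 0.7]
opening: 0.0113
```

```bash
python3 - <<'E'
from h import *
d=snap('side','side11'); crop(d,'s11c',240,330,130,220); st()
E
```

```text
8.8 tcp [ 0.5075 -0.0216  0.2023] F [ 2.06 -0.84  1.62] T [-0.674 -0.354  0.098] open 0.0121 yaw -40.1 grasp-mouth h,n,z 0.0457 -0.0001 0.1113
```

View pics/s11c.png

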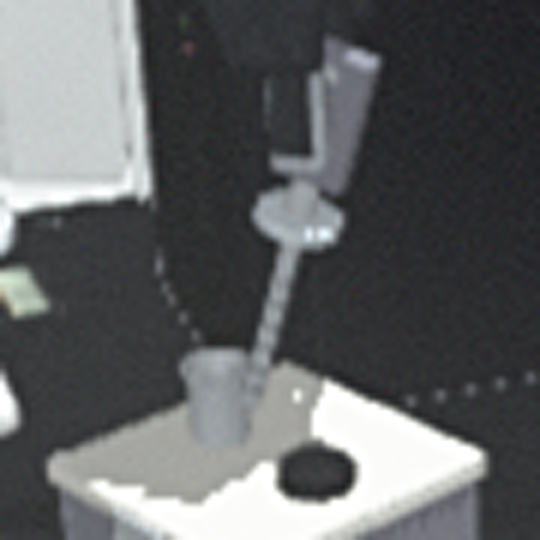

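Emit:
{"fn": "jog_arm", "kwargs": {"steps": [{"dx":-0.11,"dy":0.09,"dz":0.02,"twist":0},{"dx":-0.22,"dy":0.18,"dz":0.03,"twist":0},{"dx":-0.35,"dy":0.29,"dz":0.04,"twist":0},{"dx":-0.36,"dy":0.3,"dz":0.04,"twist":0}]}}

```text
t: 9.3
tool_pos: [0.4852, -0.003, 0.2044]
tool_rot: [1.075, 2.949, -0.014]
contact_force: [1.8, -1.8, 0.6]
opening: 0.0116
```

```bash
python3 - <<'E'
from h import *
d=snap('side','side12'); crop(d,'s12c',240,330,130,220); st()
E
```

```text
9.35 tcp [ 0.4853 -0.0031  0.2044] F [ 1.34 -1.9   0.36] T [-0.394 -0.349  0.017] open 0.0115 yaw -40.1 grasp-mouth h,n,z 0.0168 -0.0002 0.1134
```

View pics/s12c.png

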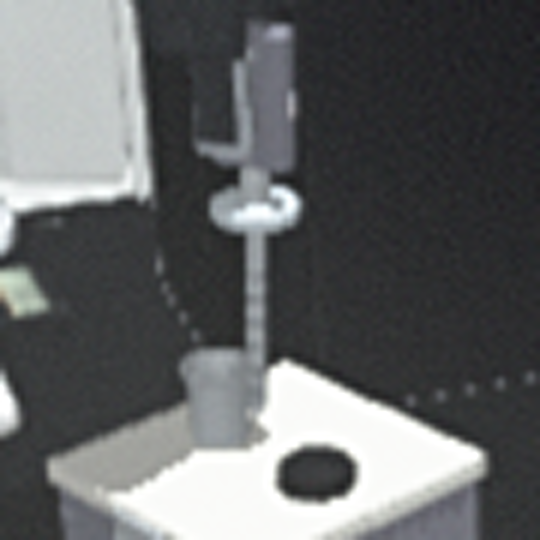

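```bash
python3 - <<'E'
from h import *
d=load('side12'); rep(d,(240+255/6,130+408/6),(240+256/6,130+213/6))
rep(d,(240+252/6,130+408/6),(240+257/6,130+213/6))
print((proj(d,[ctrl.get_obs()['tool_pos']+[0,0,.019]])-[240,130])*6)
E
```

```text
grasp [ 0.4853 -0.0029  0.2234] tip [ 0.4847 -0.0037  0.0924] rel [[-0.0008, -0.131], [0.006, -0.0464]] len 0.0849 lean 4.6 lean grasp-tip 0.3
grasp [ 0.4853 -0.0029  0.2234] tip [ 0.4837 -0.0028  0.0922] rel [[-0.0021, -0.1312], [0.0065, -0.0463]] len 0.0853 lean 5.8 lean grasp-tip 0.9
[[232.97627094  95.85905781]]
```

Emit:
{"fn": "jog_arm", "kwargs": {"steps": [{"dx":-0.06,"dy":0.05,"dz":0,"twist":0},{"dx":-0.12,"dy":0.1,"dz":0,"twist":0},{"dx":-0.12,"dy":0.1,"dz":0,"twist":0}]}}

```text
t: 9.72
tool_pos: [0.4778, 0.0032, 0.2042]
tool_rot: [1.075, 2.95, -0.013]
contact_force: [1.7, -1.8, -0.0]
opening: 0.0114
```

Emit:
{"fn": "jog_arm", "kwargs": {"steps": [{"dx":0.06,"dy":-0.05,"dz":0,"twist":0},{"dx":0.1,"dy":-0.08,"dz":0.3,"twist":0},{"dx":0.1,"dy":-0.08,"dz":0.6,"twist":0},{"dx":0.1,"dy":-0.08,"dz":0.6,"twist":0}]}}

```text
t: 10.22
tool_pos: [0.4851, -0.0018, 0.2433]
tool_rot: [1.074, 2.945, -0.012]
contact_force: [-0.4, 0.2, -0.9]
opening: 0.0111
```

```bash
python3 - <<'E'
from h import *
d=snap('side','side13'); crop(d,'s13c',240,330,100,220,5); st()
d=snap('top','top13'); crop(d,'t13d',270,330,190,250,8)
E
```

```text
10.28 tcp [ 0.4845 -0.0017  0.2419] F [-0.3   0.24 -0.21] T [ 0.004  0.055 -0.011] open 0.0115 yaw -40.1 grasp-mouth h,n,z 0.0156 0.0002 0.1509
```

View pics/s13c.png

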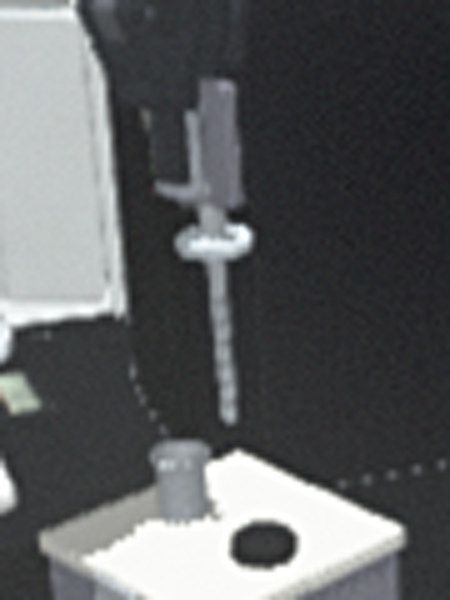

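View pics/t13d.png

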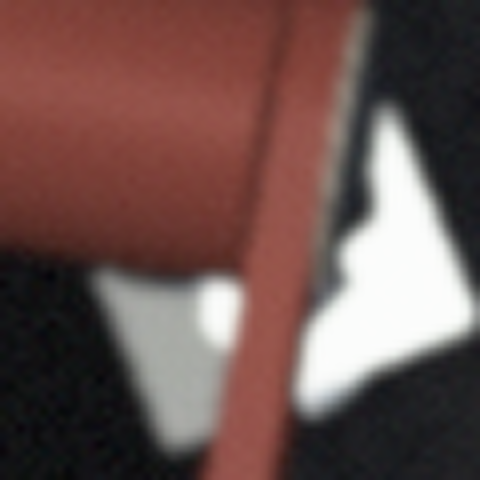

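```bash
python3 - <<'E'
from h import *
d=load('side13'); rep(d,(240+230/5,100+420/5),(240+215/5,100+245/5)); st()
print((proj(d,[[.4726,.007,.11],[.4726,.007,.21]])-[240,100])*5)
E
```

```text
grasp [ 0.4839 -0.0014  0.2598] tip [ 0.4939 -0.0109  0.131 ] rel [[0.013, -0.1288], [0.0117, -0.0426]] len 0.0862 lean -0.9 lean grasp-tip -5.8
10.32 tcp [ 0.4839 -0.0016  0.2408] F [ 0.11 -0.14 -1.1 ] T [-0.005 -0.004 -0.01 ] open 0.0118 yaw -40.1 grasp-mouth h,n,z 0.0149 -0.0002 0.1498
[[179.86303247 452.51472285]
 [163.47779414 254.95920867]]
```

Emit:
{"fn": "jog_arm", "kwargs": {"steps": [{"dx":-0.35,"dy":0.29,"dz":0,"twist":0},{"dx":-0.35,"dy":0.29,"dz":0,"twist":0}]}}

```text
t: 10.58
tool_pos: [0.462, 0.0164, 0.24]
tool_rot: [1.074, 2.95, -0.013]
contact_force: [0.2, 0.3, -1.7]
opening: 0.0117
```

```bash
python3 - <<'E'
from h import *
d=snap('side','side14'); crop(d,'s14c',240,330,100,220,5); st()
d=snap('top','top14'); crop(d,'t14d',270,330,190,250,8)
E
```

```text
10.62 tcp [0.4626 0.016  0.2402] F [-0.28 -0.24 -0.8 ] T [ 0.001 -0.024 -0.002] open 0.0117 yaw -40.0 grasp-mouth h,n,z -0.0128 -0.0005 0.1492
```

View pics/s14c.png

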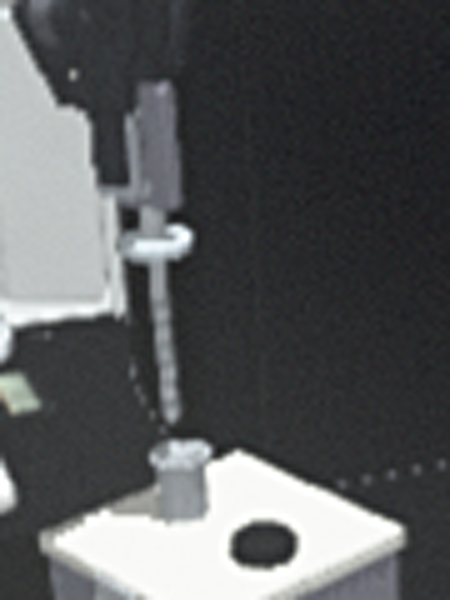

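View pics/t14d.png

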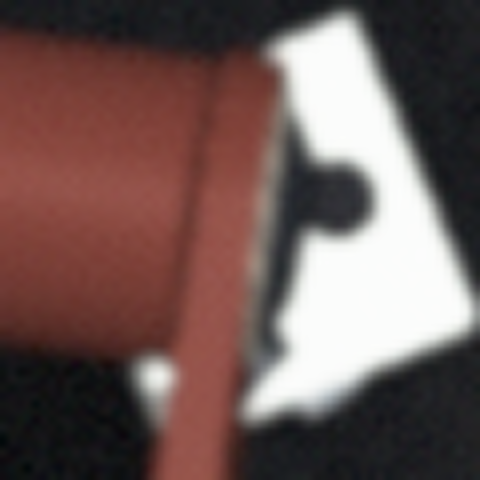

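Emit:
{"fn": "jog_arm", "kwargs": {"steps": [{"dx":0.02,"dy":-0.02,"dz":-0.2,"twist":0},{"dx":0.02,"dy":-0.02,"dz":-0.4,"twist":0},{"dx":0.02,"dy":-0.02,"dz":-0.6,"twist":0}]}}

```text
t: 11.05
tool_pos: [0.4638, 0.0144, 0.2027]
tool_rot: [1.076, 2.95, -0.014]
contact_force: [0.2, -0.7, -1.4]
opening: 0.0118
```

```bash
python3 - <<'E'
from h import *
d=snap('side','side15'); crop(d,'s15c',240,330,100,220,5); st()
E
```

```text
11.1 tcp [0.4628 0.0145 0.2008] F [-1.22  0.39 -2.63] T [0.041 0.062 0.028] open 0.0119 yaw -40.1 grasp-mouth h,n,z -0.0122 -0.0014 0.1098
```

View pics/s15c.png

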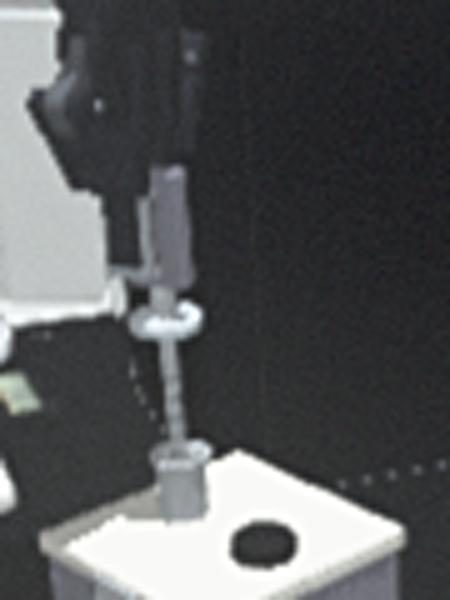

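Emit:
{"fn": "jog_arm", "kwargs": {"steps": [{"dx":0.02,"dy":-0.01,"dz":-0.25,"twist":0},{"dx":0.02,"dy":-0.01,"dz":-0.5,"twist":0},{"dx":0.02,"dy":-0.01,"dz":-0.7,"twist":0},{"dx":0.02,"dy":-0.01,"dz":-0.9,"twist":0},{"dx":0.02,"dy":-0.01,"dz":-1.0,"twist":0}]}}

```text
t: 11.72
tool_pos: [0.4636, 0.014, 0.1398]
tool_rot: [-1.075, -2.949, 0.015]
contact_force: [0.2, 0.1, -2.0]
opening: 0.0114
```

```bash
python3 - <<'E'
from h import *
d=snap('side','side16'); crop(d,'s16c',240,330,100,220,5); st()
E
```

```text
11.78 tcp [0.4634 0.014  0.1394] F [-0.54  0.6  -0.27] T [ 0.04   0.006 -0.005] open 0.0118 yaw -40.1 grasp-mouth h,n,z -0.0116 -0.0009 0.0484
```

View pics/s16c.png

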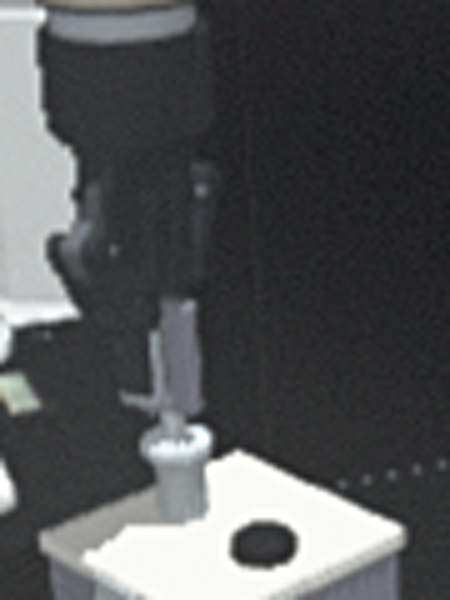

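Emit:
{"fn": "jog_arm", "kwargs": {"steps": [{"dx":0.02,"dy":-0.02,"dz":-0.05,"twist":0},{"dx":0.02,"dy":-0.02,"dz":-0.1,"twist":0},{"dx":0.02,"dy":-0.02,"dz":-0.12,"twist":0},{"dx":0.02,"dy":-0.02,"dz":-0.12,"twist":0}]}}

```text
t: 12.28
tool_pos: [0.4655, 0.0126, 0.1374]
tool_rot: [-1.075, -2.949, 0.016]
contact_force: [-12.4, 1.3, 21.0]
opening: 0.0116
```

```bash
python3 - <<'E'
from h import *
d=snap('side','side17'); crop(d,'s17c',240,330,100,220,5); st()
E
```

```text
12.32 tcp [0.4655 0.0127 0.1374] F [-12.09   1.06  21.52] T [ 0.292  2.196 -0.003] open 0.0115 yaw -40.0 grasp-mouth h,n,z -0.009 -0.0005 0.0464
```

View pics/s17c.png

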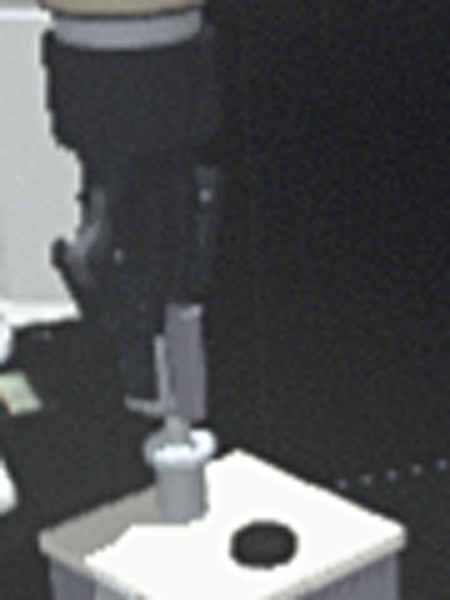

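```bash
python3 - <<'E'
from h import *
d=load('side17'); a=d['frame'][175:215,255:295,::-1].copy()
a=cv2.resize(a,None,fx=14,fy=14,interpolation=cv2.INTER_CUBIC)
an=np.linspace(0,2*np.pi,60)
for z,r,c in((.110,.017,(0,0,255)),(.116,.017,(0,255,0)),(.110,.0155,(255,0,0))):
    p=(proj(d,np.c_[MO[0]+r*np.cos(an),MO[1]+r*np.sin(an),0*an+z])-[255,175]+.5)*14
    cv2.polylines(a,[p.astype(np.int32)],True,c,1)
cv2.imwrite('pics/s17o.png',a)
E
```

```text
(no output)
```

View pics/s17o.png

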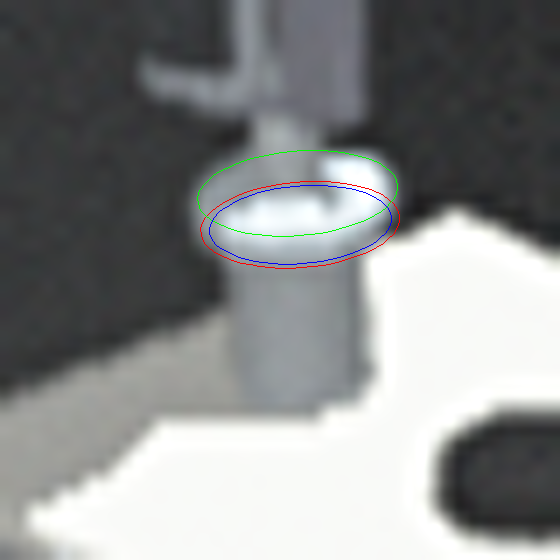

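Emit:
{"fn": "jog_arm", "kwargs": {"steps": [{"dx":-0.03,"dy":0.02,"dz":-0.03,"twist":0},{"dx":-0.03,"dy":0.02,"dz":-0.03,"twist":0},{"dx":-0.03,"dy":0.02,"dz":-0.03,"twist":0},{"dx":-0.03,"dy":0.02,"dz":-0.03,"twist":0}]}}

```text
t: 12.82
tool_pos: [0.4649, 0.0137, 0.1375]
tool_rot: [-1.076, -2.952, 0.015]
contact_force: [-1.2, -0.0, 7.7]
opening: 0.0117
```

```bash
python3 - <<'E'
from h import *
d=snap('side','side18'); crop(d,'s18c',250,310,150,215,9); st()
E
```

```text
12.88 tcp [0.4649 0.0137 0.1375] F [-1.14 -0.22  8.07] T [ 0.101  0.33  -0.006] open 0.0115 yaw -40.0 grasp-mouth h,n,z -0.0102 -0.0001 0.0465
```

View pics/s18c.png

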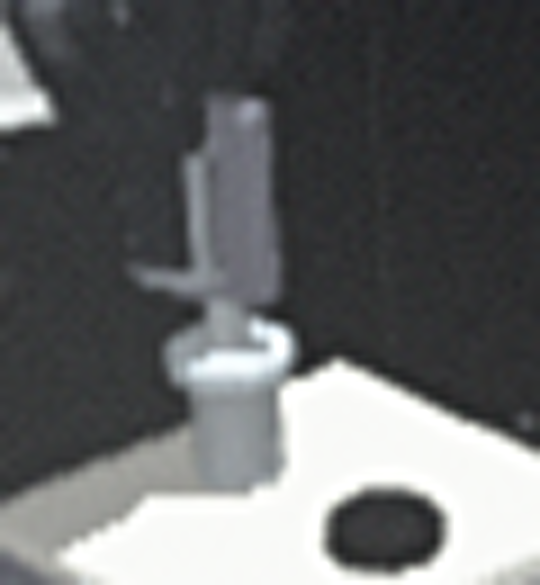

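Emit:
{"fn": "jog_arm", "kwargs": {"steps": [{"dx":0,"dy":0,"dz":0.4,"twist":0},{"dx":0,"dy":0,"dz":0.8,"twist":0},{"dx":0,"dy":0,"dz":1.3,"twist":0},{"dx":0,"dy":0,"dz":1.8,"twist":0},{"dx":0,"dy":0,"dz":1.9,"twist":0}], "newtons": 25}}

```text
t: 13.5
tool_pos: [0.466, 0.0136, 0.2536]
tool_rot: [1.074, 2.948, -0.013]
contact_force: [-0.2, 0.1, -0.6]
opening: 0.0113
```

Emit:
{"fn": "jog_arm", "kwargs": {"steps": [{"dx":0,"dy":0,"dz":0,"twist":0},{"dx":0,"dy":0,"dz":0,"twist":0}]}}

```text
t: 13.75
tool_pos: [0.4654, 0.0136, 0.2518]
tool_rot: [1.075, 2.95, -0.014]
contact_force: [-0.3, 0.3, -0.5]
opening: 0.0117
```

```bash
python3 - <<'E'
from h import *
d=snap('side','side19'); crop(d,'s19c',240,330,90,215,5); st()
E
```

```text
13.8 tcp [0.4654 0.0136 0.2518] F [-0.64  0.96 -1.58] T [0.001 0.001 0.01 ] open 0.0116 yaw -40.0 grasp-mouth h,n,z -0.0092 -0.0007 0.1608
```

View pics/s19c.png

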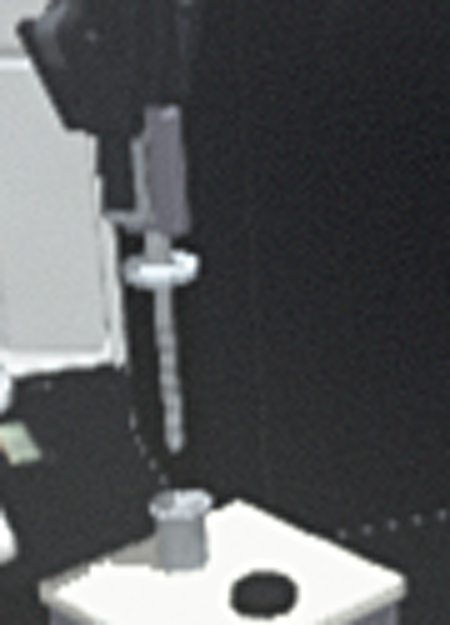

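```bash
python3 - <<'E'
from h import *
d=snap('top','top19'); crop(d,'t19',180,420,60,300,3); st(); print(ctrl.get_obs()['q'].round(2))
E
```

```text
13.85 tcp [0.4654 0.0136 0.2519] F [-0.55 -0.02 -0.31] T [0.    0.024 0.007] open 0.0114 yaw -40.0 grasp-mouth h,n,z -0.0092 -0.0007 0.1609
[-0.13 -0.35  1.94 -0.01  1.55 -1.  ]
```

View pics/t19.png

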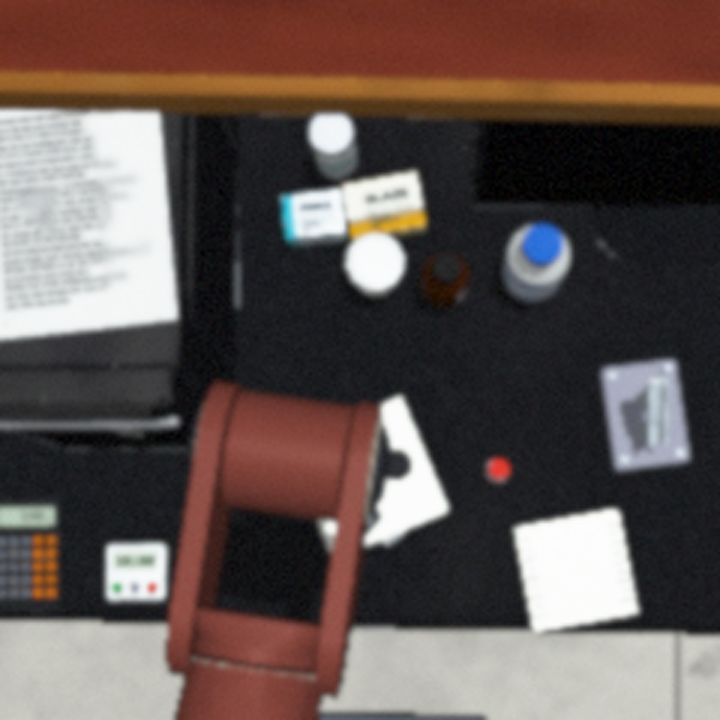

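Emit:
{"fn": "jog_arm", "kwargs": {"steps": [{"dx":-0.13,"dy":0,"dz":0,"twist":1},{"dx":-0.26,"dy":-0.03,"dz":0,"twist":2},{"dx":-0.4,"dy":-0.05,"dz":0,"twist":3},{"dx":-0.51,"dy":-0.05,"dz":0,"twist":3.5},{"dx":-0.51,"dy":-0.05,"dz":0,"twist":3.5}]}}

```text
t: 14.48
tool_pos: [0.4343, 0.0106, 0.2512]
tool_rot: [0.14, 3.135, -0.013]
contact_force: [-0.4, -0.0, -1.2]
opening: 0.0118
```

```bash
python3 - <<'E'
from h import *
d=snap('side','side20'); crop(d,'s20c',220,330,90,215,5); st()
E
```

```text
14.53 tcp [0.4346 0.0106 0.2513] F [ 0.21  0.4  -1.06] T [-0.007  0.019 -0.033] open 0.0117 yaw -5.1 grasp-mouth h,n,z -0.0376 -0.0009 0.1603
```

View pics/s20c.png

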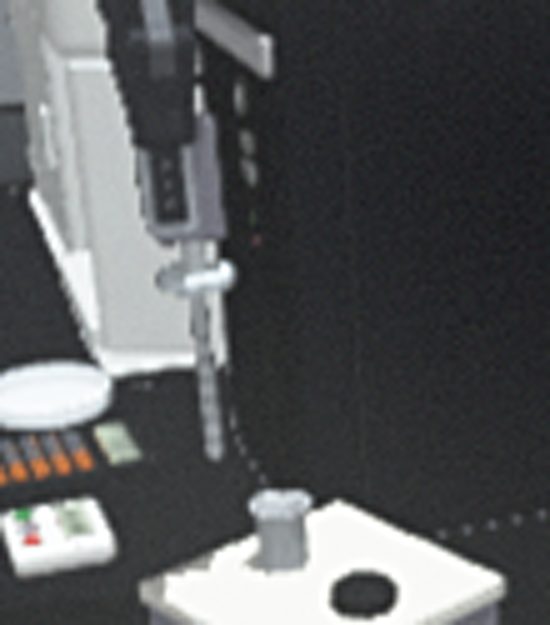

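Emit:
{"fn": "jog_arm", "kwargs": {"steps": [{"dx":0,"dy":0,"dz":-0.3,"twist":0},{"dx":0,"dy":0,"dz":-0.6,"twist":0},{"dx":0,"dy":0,"dz":-0.9,"twist":0},{"dx":0,"dy":0,"dz":-0.9,"twist":0}]}}

```text
t: 15.02
tool_pos: [0.4331, 0.0109, 0.1944]
tool_rot: [-0.141, -3.137, 0.012]
contact_force: [0.2, 0.1, -0.2]
opening: 0.0117
```

```bash
python3 - <<'E'
from h import *
d=snap('side','side21'); crop(d,'s21c',220,330,90,215,5); st()
E
```

```text
15.07 tcp [0.4339 0.0107 0.1959] F [-0.01  0.77 -0.04] T [ 0.026 -0.035  0.011] open 0.0119 yaw -5.1 grasp-mouth h,n,z -0.0388 -0.0004 0.1049
```

View pics/s21c.png

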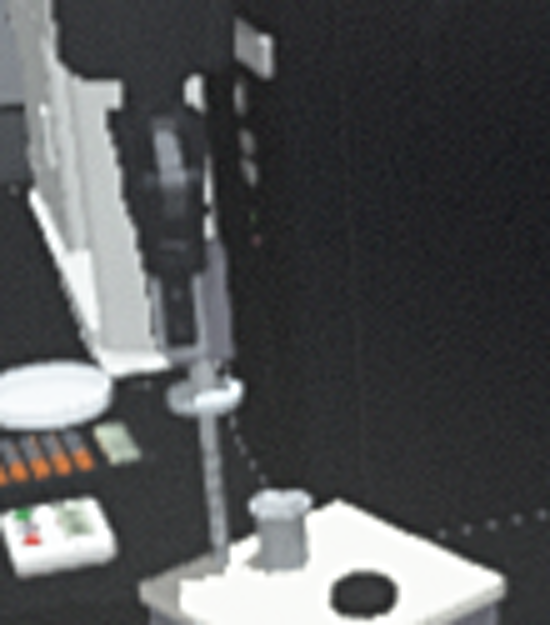

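Emit:
{"fn": "jog_arm", "kwargs": {"steps": [{"dx":0.12,"dy":-0.01,"dz":0,"twist":0},{"dx":0.27,"dy":-0.02,"dz":0,"twist":0},{"dx":0.42,"dy":-0.04,"dz":0,"twist":0},{"dx":0.57,"dy":-0.05,"dz":-0.02,"twist":0},{"dx":0.72,"dy":-0.06,"dz":-0.04,"twist":0}]}}

```text
t: 15.7
tool_pos: [0.4778, 0.0069, 0.1937]
tool_rot: [0.141, 3.138, -0.013]
contact_force: [-3.4, -0.7, 1.0]
opening: 0.0117
```

```bash
python3 - <<'E'
from h import *
d=snap('side','side22'); crop(d,'s22c',220,330,90,215,5); st()
E
```

```text
15.75 tcp [0.4785 0.0068 0.1934] F [-2.87 -0.59  1.38] T [-0.109  0.576  0.017] open 0.0118 yaw -5.1 grasp-mouth h,n,z 0.006 -0.0003 0.1024
```

View pics/s22c.png

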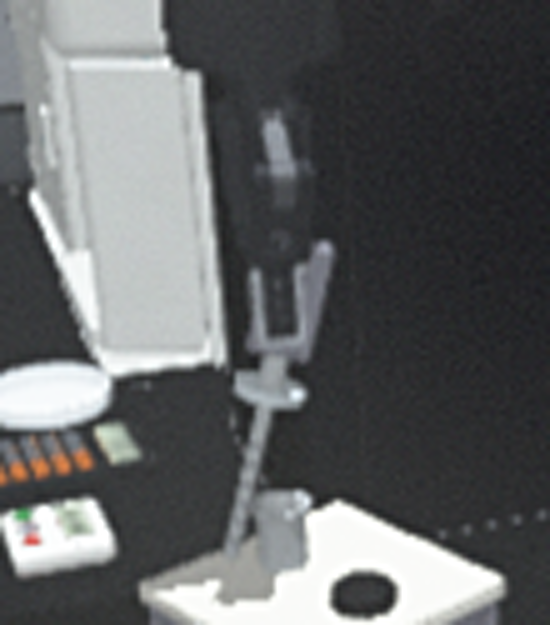

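Emit:
{"fn": "jog_arm", "kwargs": {"steps": [{"dx":0.26,"dy":-0.02,"dz":-0.08,"twist":0},{"dx":0.53,"dy":-0.05,"dz":-0.22,"twist":0},{"dx":0.78,"dy":-0.07,"dz":-0.39,"twist":0},{"dx":0.99,"dy":-0.09,"dz":-0.61,"twist":0}]}}

```text
t: 16.25
tool_pos: [0.5392, 0.0011, 0.1572]
tool_rot: [0.141, 3.135, -0.014]
contact_force: [-1.3, 0.3, 2.4]
opening: 0.0116
```

```bash
python3 - <<'E'
from h import *
d=snap('side','side23'); crop(d,'s23c',220,330,90,215,5); st()
E
```

```text
16.3 tcp [0.5391 0.001  0.155 ] F [-0.66 -1.12 -0.37] T [-0.229  0.273  0.026] open 0.0119 yaw -5.2 grasp-mouth h,n,z 0.0668 -0.0004 0.064
```

View pics/s23c.png

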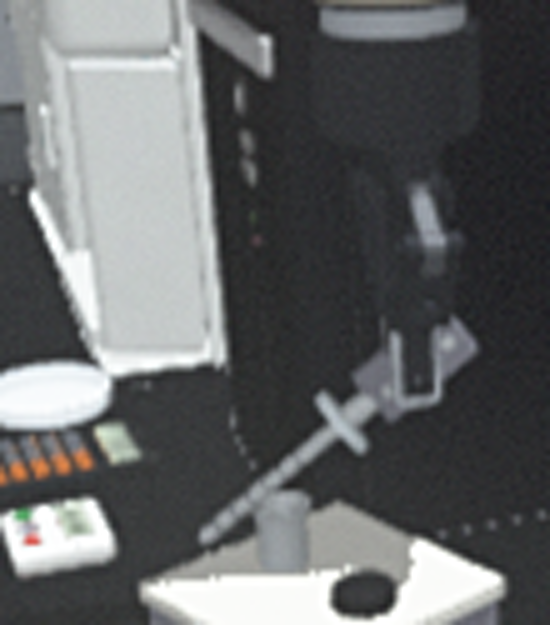

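Emit:
{"fn": "jog_arm", "kwargs": {"steps": [{"dx":0.08,"dy":-0.01,"dz":-0.11,"twist":0},{"dx":0.15,"dy":-0.01,"dz":-0.23,"twist":0},{"dx":0.21,"dy":-0.02,"dz":-0.36,"twist":0},{"dx":0.27,"dy":-0.02,"dz":-0.5,"twist":0},{"dx":0.32,"dy":-0.03,"dz":-0.7,"twist":0}]}}

```text
t: 16.92
tool_pos: [0.5595, -0.0009, 0.1133]
tool_rot: [0.141, 3.134, -0.014]
contact_force: [1.6, -0.6, 3.7]
opening: 0.0114
```

```bash
python3 - <<'E'
from h import *
d=snap('side','side24'); crop(d,'s24c',220,340,110,215,5); st()
E
```

```text
16.98 tcp [ 0.5585 -0.0008  0.1111] F [ 0.91 -0.48  2.2 ] T [0.081 0.185 0.   ] open 0.0114 yaw -5.2 grasp-mouth h,n,z 0.0862 0.0 0.0201
```

View pics/s24c.png

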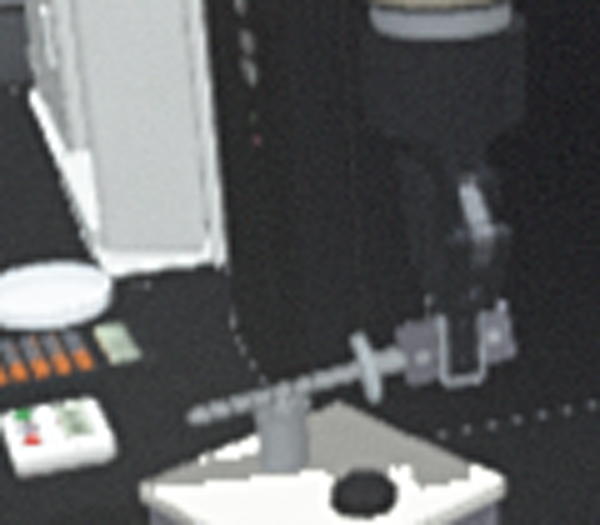

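```bash
python3 - <<'E'
from h import *
d=load('side24'); rep(d,(220+194/5,110+415/5),(220+362/5,110+369/5))
E
```

```text
grasp [ 0.5585 -0.0006  0.1301] tip [0.4316 0.0107 0.1095] rel [[-0.1274, -0.0207], [-0.0454, -0.0082]] len 0.083 lean 81.4 lean grasp-tip 80.8
```

Emit:
{"fn": "jog_arm", "kwargs": {"steps": [{"dx":0.03,"dy":0,"dz":-0.08,"twist":0},{"dx":0.04,"dy":0,"dz":-0.16,"twist":0},{"dx":0.04,"dy":0,"dz":-0.17,"twist":0}]}}

```text
t: 17.35
tool_pos: [0.5605, -0.0007, 0.1003]
tool_rot: [-0.141, -3.138, 0.013]
contact_force: [-1.9, 0.2, 2.3]
opening: 0.0116
```

Emit:
{"fn": "jog_arm", "kwargs": {"steps": [{"dx":0,"dy":0,"dz":0,"twist":0},{"dx":0,"dy":0,"dz":0.3,"twist":0},{"dx":0,"dy":0,"dz":0.7,"twist":0},{"dx":0,"dy":0,"dz":1.1,"twist":0},{"dx":0,"dy":0,"dz":1.2,"twist":0}], "newtons": 60}}

```text
t: 17.98
tool_pos: [0.5621, -0.0009, 0.1755]
tool_rot: [0.141, 3.133, -0.014]
contact_force: [0.6, -0.0, -0.8]
opening: 0.0111
```

```bash
python3 - <<'E'
from h import *
d=snap('side','side25'); crop(d,'s25c',220,340,90,215,5); st()
E
```

```text
18.02 tcp [ 0.5618 -0.0008  0.175 ] F [-0.18  0.37 -0.09] T [0.049 0.002 0.041] open 0.0112 yaw -5.2 grasp-mouth h,n,z 0.0898 -0.0003 0.084
```

View pics/s25c.png

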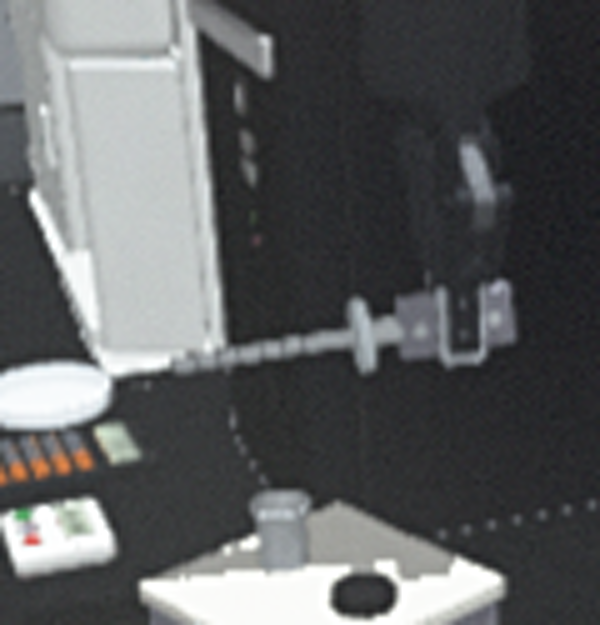

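```bash
python3 - <<'E'
from h import *
d=load('side25'); rep(d,(220+178/5,90+365/5),(220+358/5,90+336/5))
s=load('side0');sc=lambda x,y:(230+x/3.5,170+y/3.5)
print(onz(s,[sc(193,360),sc(287,470),sc(98,558),sc(20,432)],.005).mean(0))
E
```

```text
grasp [ 0.5617 -0.0006  0.194 ] tip [0.4317 0.011  0.1857] rel [[-0.1306, -0.0083], [-0.0467, -0.0042]] len 0.084 lean 87.2 lean grasp-tip 86.3
[ 0.39642993 -0.23701358  0.005     ]
```

Emit:
{"fn": "jog_arm", "kwargs": {"steps": [{"dx":-0.1,"dy":-0.7,"dz":0,"twist":0},{"dx":-0.2,"dy":-1.5,"dz":0,"twist":0},{"dx":-0.35,"dy":-2.3,"dz":0,"twist":0},{"dx":-0.5,"dy":-3.1,"dz":-0.1,"twist":0},{"dx":-0.58,"dy":-3.7,"dz":-0.2,"twist":0}]}}

```text
t: 18.65
tool_pos: [0.5259, -0.2244, 0.1618]
tool_rot: [0.143, 3.135, -0.013]
contact_force: [0.8, 1.2, -1.4]
opening: 0.0108
```

Emit:
{"fn": "jog_arm", "kwargs": {"steps": [{"dx":0,"dy":-0.3,"dz":-0.1,"twist":0},{"dx":0,"dy":-0.4,"dz":-0.2,"twist":0},{"dx":0,"dy":-0.4,"dz":-0.2,"twist":0},{"dx":0,"dy":-0.4,"dz":-0.2,"twist":0}]}}

```text
t: 19.15
tool_pos: [0.5263, -0.2473, 0.1498]
tool_rot: [0.141, 3.135, -0.012]
contact_force: [0.4, 0.5, -0.8]
opening: 0.0111
```

```bash
python3 - <<'E'
from h import *
d=snap('side','side26'); crop(d,'s26c',210,410,120,310,4); st()
d=snap('top','top26'); crop(d,'t26c',270,450,120,290,4); st()
E
```

```text
19.2 tcp [ 0.5264 -0.2474  0.1501] F [-0.7   0.24  0.45] T [0.066 0.016 0.008] open 0.0111 yaw -5.1 grasp-mouth h,n,z 0.0766 -0.2488 0.0591
19.25 tcp [ 0.5264 -0.2475  0.1502] F [ 0.63  0.05 -0.89] T [-0.013 -0.025 -0.075] open 0.0109 yaw -5.2 grasp-mouth h,n,z 0.0766 -0.249 0.0592
```

View pics/s26c.png

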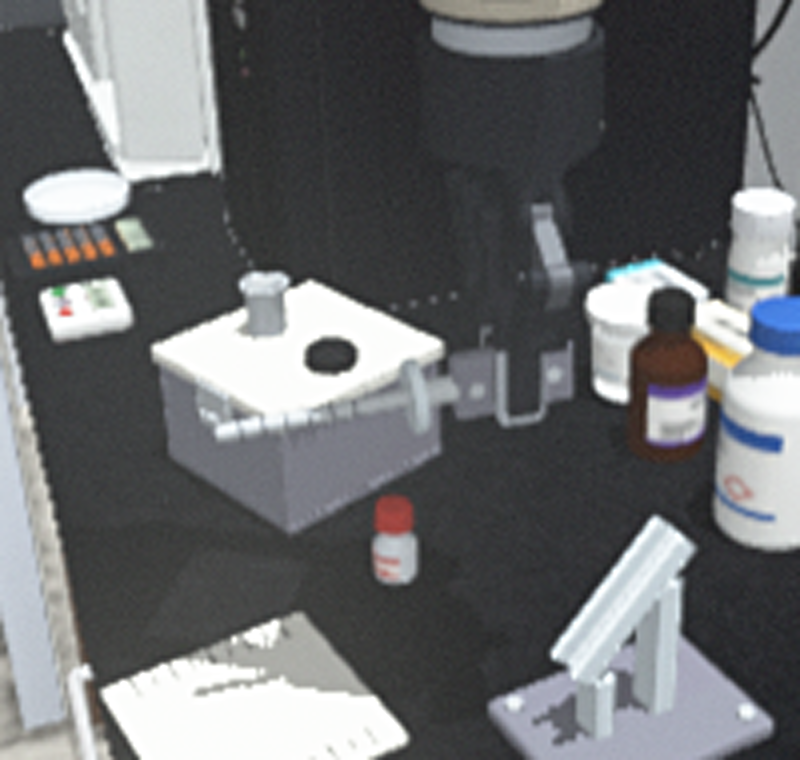

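View pics/t26c.png

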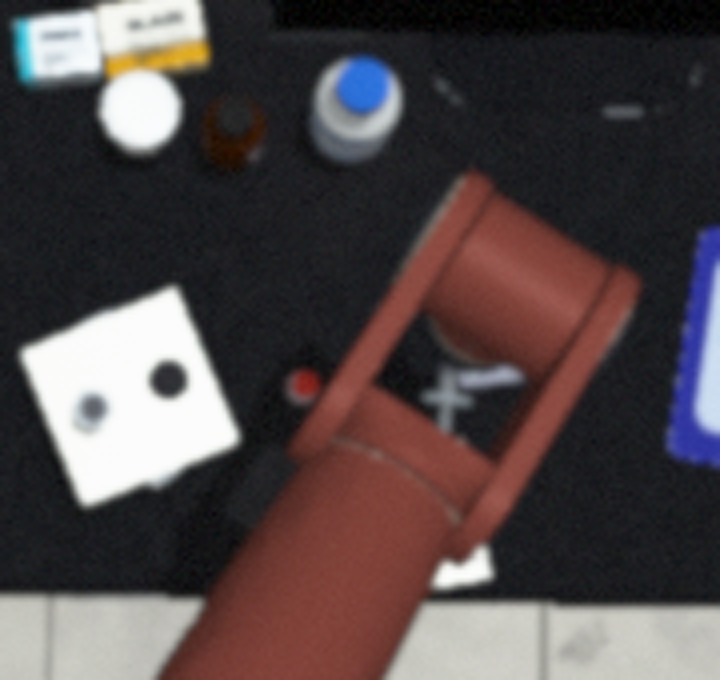

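```bash
python3 - <<'E'
from h import *
d=load('side26'); rep(d,(210+220/4,120+431/4),(210+410/4,120+399/4))
print(onz(load('top26'),[(270+447/4,120+398/4)],.165))
o=ctrl.get_obs();print(np.abs(o['dq']).max())
E
```

```text
grasp [ 0.5263 -0.2474  0.1692] tip [ 0.3955 -0.2356  0.1623] rel [[-0.1314, -0.007], [-0.0476, -0.0058]] len 0.0838 lean 89.2 lean grasp-tip 87.0
[[ 0.47978143 -0.24397058  0.165     ]]
0.004609334731119269
```

Tip measures (0.396, −0.236, 0.162), which is over the card's centre. The rod is level within about 3° and at rest, so I'm handing in.

```bash
python3 - <<'E'
from h import *
ctrl.finish_job()
E
```

```text
the job is handed in; nothing more can be done
```

I gauged the canister and handed the job in at about 19.3 s of the 48 s. `finish_job` reports no verdict, so the results below are from my own checks.

- **Pick-up:** I gripped the rod by its handle and lifted it off the rest. The pads closed about 10 mm off the handle's centre line, but the grip held throughout.
- **Turning upright:** The tool could not tilt, so the rod had to turn within the grip. My first try, with the tip in the tube's flare, slid out without turning the rod. Pushing the rod against the outside of the tube then brought it upright.
- **Insertion:** The collar came down on the tube's mouth. In the picture it lay within about 1 mm of its seated position, with about 8 N upward on the tool, held for half a second. For a moment before that I pressed harder, with 21 N up and 12 N sideways, then eased off.
- **Withdrawal:** I drew the rod fully out, with the tip about 27 mm above the mouth. I then laid it over the tube's rim to bring it level and gripped it at 60 N.
- **Final pose:** The tip was at about (0.396, −0.236, 0.162), with the card's centre at (0.396, −0.237). The rod was level within about 3° and at rest, with no contact force above noise. The tip position comes from the side camera alone, because the arm hid the tip in the top view.
- **Bystanders:** The timer, vial, cup and bottles looked undisturbed in the last pictures; I did not measure them.

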